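Pack the cedar slats crosswise and shut the case

TASK

Freshen up the closet's cedar case: stack all the loose cedar slats flat in its open tray as an airy crosswise tower, two slats to a layer set apart on either side of the middle, the first pair parallel to the hinge, the next pair across it, and so on in turn (an odd last slat lies alone on top). Then swing the cover half over gently and close it fully so that its rim sits flush on the tray's rim all round, with the tower still standing inside. Do not shift the other things on the dresser or knock them over.

Things in the scene. Friction and masses are not known exactly. Their poses are not given: they have to be found in the camera images.
- case: Fixed pale wooden case, 134 x 134 mm outside, origin at the centre of its underside on the table, z up. Its hinge line is parallel to the case's x axis, at y = -67 mm, z = 23 mm; the cover's free edge comes down on the +y side. Closed, it is 74 mm tall with 54 mm free over its inner floor.
- case_floor (a point): centre of the tray half's inner floor, 16 mm above the table; axes as the case's. The floor is solid, 124 x 124 mm, inside a rim 5 mm thick that rises 7 mm above it (rim top 23 mm above the table)
- cover (a joint): angle of the cover half about the hinge, rad: 0 = closed, rims meeting; grows as it opens, stop at 2.0. The cover is a shell 134 x 134 x 51 mm deep, 0.22 kg, wooden walls 5 mm, clear window 4 mm in a wooden frame. The hinge is stiff (0.25 N m of friction): it stays where it is left; about 3 N at the handle moves it
- cover_handle (a point): middle of the dark steel bar handle on the cover's free edge: round bar 10 mm thick, parallel to the case's x axis, 80 mm clear between its posts, 40 mm off the edge wall; 174 mm from the hinge line along the cover, 26 mm from its rim plane. Cover closed: at case y = +107 mm, z = 49 mm
- slat1: loose reddish cedar slat 90 x 22 x 12 mm, about 20 g; origin at its centre, x along its length, z up through its 12 mm thickness (None if absent in this run)
- slat2: loose reddish cedar slat 90 x 22 x 12 mm, about 20 g; origin at its centre, x along its length, z up through its 12 mm thickness (None if absent in this run)
- slat3: loose reddish cedar slat 90 x 22 x 12 mm, about 20 g; origin at its centre, x along its length, z up through its 12 mm thickness (None if absent in this run)
- slat4: loose reddish cedar slat 90 x 22 x 12 mm, about 20 g; origin at its centre, x along its length, z up through its 12 mm thickness (None if absent in this run)
- slat5: loose reddish cedar slat 90 x 22 x 12 mm, about 20 g; origin at its centre, x along its length, z up through its 12 mm thickness (None if absent in this run)
- slat6: loose reddish cedar slat 90 x 22 x 12 mm, about 20 g; origin at its centre, x along its length, z up through its 12 mm thickness (None if absent in this run)
- slat7: loose reddish cedar slat 90 x 22 x 12 mm, about 20 g; origin at its centre, x along its length, z up through its 12 mm thickness (None if absent in this run)
- slat8: loose reddish cedar slat 90 x 22 x 12 mm, about 20 g; origin at its centre, x along its length, z up through its 12 mm thickness (None if absent in this run)
- polish_tin: Bystander: black round shoe-polish tin, 52 mm across, 22 mm tall; origin at the centre of its underside
- cream_jar: Bystander: white jar with brass lid, 42 mm across, 50 mm tall; origin at the centre of its underside
- perfume: Bystander: amber glass perfume bottle, 44 mm across, 75 mm tall; origin at the centre of its underside
- clothes_brush: Bystander: clothes brush lying flat; origin at the centre of its underside (at its middle)
- glasses_case: Bystander: red hard spectacles case, 65 x 160 x 36 mm; origin at the centre of its underside
- lint_roller: Bystander: lint roller lying down along its x axis, from x = -130 mm (thin blue handle, 24 mm) to +80 mm (roll 48 mm thick); origin on the table under it
Mind the look-alikes: they are no part of the job. Leave any turquoise or yellow look-alike of the slat4 alone.

How it is judged:
By the outcome, as a careful person would: the job done as asked, in the order asked, and still so for the second after the job is handed in, with the robot touching nothing.
Of slat1, slat2, slat3, slat4, slat5, slat6, slat7, slat8 only 6 to 8 are there at a start; the rules pass over those that are not, and their reading is None.
At some moment in a run one of slat1, slat2, slat3, slat4, slat5, slat6, slat7, slat8 may be knocked a few centimetres aside while the robot is not near it.
Once in a run the grip may slacken for a moment while it holds something.
It also fails if it takes over 210 s, if anything falls off the work surface, if the arm or the gripper's body presses on something with over 40 N, if the wrist force passes 120 N, or if a joint passes its speed limit or range.

ROBOT

A 6-joint arm with a two-finger parallel gripper is mounted at the origin on the work surface. World frame = base frame: x ahead of the robot, y to its left, z up, the work surface at z = 0. Lengths are in m, angles in rad, forces in N, time in s.
With the tool pointing down it reaches from about 0.325 to 0.85 m from the base axis. Payload 4.4 kg.
Tool frame: the origin (TCP) lies at the very end of the fingers, on their centre line; the grasp point (between the pads) lies behind it (r.pinch_z is the z of the grasp point in the tool frame, in m); z points along the fingers, y is the line along which they close (so a half turn about z gives the same grasp; the last joint's range is limited). The gripper opens to 94 mm and grips with 3 to 60 N. Pads are 16 mm wide; open, the fingers measure 119 mm over their backs; the gripper's body (75 mm by 177 mm) begins 78 mm behind the grasp point.
Start: joints at [-1.393, 0.207, 1.542, -0, 1.393, -0.15], TCP at [0.186, -0.544, 0.205] pointing down, gripper open.
Joint ranges: [-2.73, 2.73], [-0.86, 2.22], [0.23, 2.46], [-1.11, 4.25], [0.08, 2.63], [-2.82, 2.82]. Speed limits (rad/s): [2.79, 2.79, 3.14, 3.14, 3.14, 3.14].

INTERFACE

Orientations are given as a 3x3 rotation matrix whose columns are the frame's x, y, z axes.
In Python, from plant import r gives the robot as it stands.
- The arm moves only by the shell command python3 -m creep 'ROWS' [FORCE]. ROWS is JSON, a list of rows, each an object with "delta_pos": the shift along the world's x, y, z in units of 0.25 m (1.0 is 0.25 m), a list of three; "turn": the turn, a rotation vector about the world's x, y, z in units of pi rad (1.0 is pi rad), a list of three; "grip": the opening, from -1 (shut) to 1 (fully open). A call has 1 to 8 rows; each row is the pose to reach, as a shift and turn from the pose commanded when the call began, turning the shorter way round; what a row does not reach only later rows make up. A row lasts 1/8 s, in which the tool goes at most 62.5 mm and 10.7 degrees, less where a joint would pass 70% of its speed; a pose out of reach is approached as far as the arm can. A call with a number of a shift or a turn outside -1 to 1 is refused whole. A call with a gripper value outside its range is refused whole. The fingers move at their own pace and stop on an object; FORCE is the grip in N (left out, the last holds). Time passes only in rows, so rows that repeat a pose let the fingers close. It gives the time, the measured TCP pose, the force, the opening and the grip force at its end, in the units of the state.
- r.state(): the state, without advancing time (a new reading comes with each control period).
- r.get_image(name): name is "side" or "top"; returns (picture, depth): 420x560x3 uint8, red, green, blue; 420x560 float32, m along the optical axis (not along the pixel's ray), 0 where there is no reading.
- r.camera_info(name): a dict with "camera_matrix" (3x3 intrinsics, pixels), "D" ([k1, k2, p1, p2, k3] as OpenCV has them; the pictures are not rectified), "rvec" (rotation vector, rad) and "tvec" (3), from world to camera coordinates, as OpenCV has them. Camera axes: x right, y down, z forward; pixel columns grow to the right and rows downward; lengths in m; the calibration is good to about 2 mm. A picture is of the moment at which its call begins. camera_info takes no time and is no camera call.
- r.sign_off(): hands the job in; it is judged then, once.
The state is a dict: "time_s": time; "qpos": joint angles; "qd": joint speeds; "effort": joint torques, N m; "eef_pos": TCP position; "tcp_rot": TCP orientation; "wrist_force": force on the tool from outside, world axes, zero at the start; "torque": the same for the moment, N m; "opening": finger opening in m; "grasp_force": force on a finger pad.
Only numpy, scipy, OpenCV 4.12 (cv2) and the standard library are available. Lean on these libraries where they do the work, as an engineer would, in place of code of your own. Each camera call takes 0.05 s, during which the arm holds its last target. There are 200 camera calls.

## Working session

There is one attempt and no reset: what is moved stays moved. The work goes in short steps, Python scripts to look and compute and a shell command to move; the robot and the scene stay as the last step left them, time stands still between calls to the robot, and variables do not carry over. Pictures are saved under pics/ and viewed, at most 14 in all, crops included, and the job is handed in when it is done.

```bash
ls; mkdir -p pics; python3 - <<'E'
from plant import r
import cv2,numpy as np
for n in("top","side"):
    im,d=r.get_image(n); cv2.imwrite(f"pics/{n}0.png",im[:,:,::-1]); np.save(f"pics/{n}0d.npy",d)
    c=r.camera_info(n); print({k:np.round(v,4).tolist() for k,v in c.items()})
print(r.pinch_z, r.state())
E
```

```text
pics
{'camera_matrix': [[459.5909, 0.0, 280.1768], [0.0, 459.5909, 204.2638], [0.0, 0.0, 1.0]], 'D': [-0.0281, 0.0, 0.0, 0.0, 0.0], 'rvec': [2.1583, -2.1531, 0.1132], 'tvec': [0.104, 0.5675, 1.1325]}
{'camera_matrix': [[386.5956, 0.0, 272.9514], [0.0, 386.5956, 213.0405], [0.0, 0.0, 1.0]], 'D': [-0.0676, 0.0, 0.0, 0.0, 0.0], 'rvec': [0.2551, -2.8516, 1.0936], 'tvec': [0.5714, 0.0241, 1.0139]}
-0.0188 {'time_s': 0.1, 'qpos': array([-1.39247085e+00,  2.07321123e-01,  1.54278150e+00,  1.18560419e-05,
        1.39350749e+00, -1.50507492e-01]), 'qd': array([ 1.25369973e-03, -1.11095597e-03, -1.87625103e-03, -8.76398468e-04,
        1.49357944e-04, -1.37900104e-05]), 'effort': array([ 4.51803459e-06, -3.71862245e+01, -2.82292861e+01,  6.99640671e-02,
        3.10640072e-02, -5.90651462e-05]), 'eef_pos': array([ 0.18554995, -0.54348021,  0.20442872]), 'tcp_rot': array([[ 9.46420600e-01,  3.22936415e-01, -3.46374285e-04],
       [ 3.22936448e-01, -9.46418565e-01,  1.98752976e-03],
       [ 3.14030682e-04, -1.99289599e-03, -9.99997965e-01]]), 'wrist_force': array([ 0.5936782 , -0.47430585,  0.14525725]), 'torque': array([-0.01001589, -0.05614338, -0.02966403]), 'grasp_force': 0.0, 'opening': 0.09411797662313635}
```

View pics/top0.png

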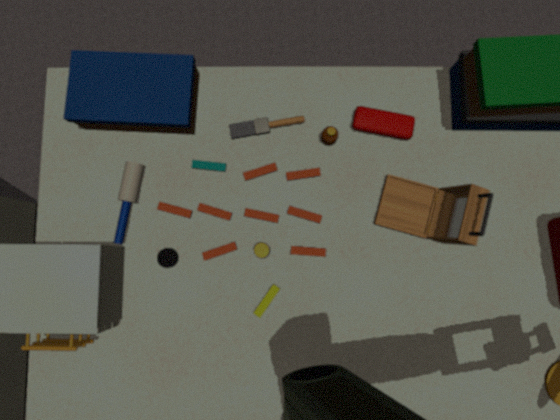

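View pics/side0.png

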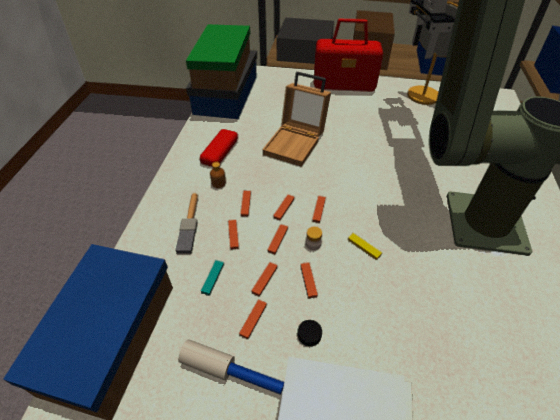

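Top view: eight reddish slats at about (260,171), (303,174), (175,210), (214,211), (262,215), (305,214), (220,250) and (308,251). The look-alikes are turquoise (209,165) and yellow (267,300), so I'll leave those. The case tray is at (405,205), with the cover open to its right and the handle at (482,215). The side view agrees.

```bash
cat > h.py <<'E'
from plant import r
import cv2,numpy as np
def pose(n):
    c=r.camera_info(n);R=cv2.Rodrigues(np.array(c["rvec"]))[0];return np.array(c["camera_matrix"]),np.array(c["D"]),R,np.array(c["tvec"]).ravel()
def rays(n,px):
    K,D,R,t=pose(n);u=cv2.undistortPoints(np.array(px,float).reshape(-1,1,2),K,D)[:,0]
    return -R.T@t,np.c_[u,np.ones(len(u))]@R, np.c_[u,np.ones(len(u))]
def onplane(n,px,z):
    o,d,_=rays(n,px);return o+d*((z-o[2])/d[:,2])[:,None]
def cloud(n,d):
    K,D,R,t=pose(n);v,u=np.indices(d.shape);_,_,c=rays(n,np.c_[u.ravel(),v.ravel()])
    return ((c*d.reshape(-1,1)-t)@R).reshape(*d.shape,3)
def red(im):
    h=cv2.cvtColor(im,cv2.COLOR_RGB2HSV);return ((h[...,0]>=3)&(h[...,0]<=11)&(h[...,1]>150)&(h[...,2]>110)).astype(np.uint8)
def slats(n,im,z=.012,amin=60,amax=600):
    out=[]
    for c in cv2.findContours(red(im),cv2.RETR_EXTERNAL,cv2.CHAIN_APPROX_NONE)[0]:
        a=cv2.contourArea(c)
        if not amin<a<amax: continue
        m=np.zeros(im.shape[:2],np.uint8);cv2.drawContours(m,[c],-1,1,-1);v,u=np.nonzero(m)
        P=onplane(n,np.c_[u,v],z)[:,:2];b=cv2.minAreaRect(P.astype(np.float32)*1000)
        e,V=np.linalg.eigh(np.cov(P.T));d=V[:,1];yaw=np.degrees(np.arctan2(d[1],d[0]))%180
        out.append((P.mean(0).round(4),round(yaw,1),np.round(sorted(b[1])).tolist(),(int(u.mean()),int(v.mean()))))
    return out
E
python3 - <<'E'
from h import *
for n in("top","side"):
    im=cv2.imread(f"pics/{n}0.png")[:,:,::-1].copy()
    for s in slats(n,im): print(n,*s)
d=np.load("pics/top0d.npy");P=cloud("top",d)
print("floor px",P[205,405],"table",P[300,200],"hinge-ish",P[215,437],"handle",P[205,490],P[235,483])
im=cv2.imread("pics/top0.png");c=im[160:260,360:510];cv2.imwrite("pics/case0.png",cv2.resize(c,None,fx=5.3,fy=5.3,interpolation=cv2.INTER_CUBIC))
E
```

```text
top [0.4497 0.0344] 86.1 [15.0, 83.0] (307, 251)
top [0.4499 0.2621] 110.2 [15.0, 82.0] (218, 250)
top [0.5417 0.1548] 78.7 [16.0, 84.0] (261, 215)
top [0.5447 0.0427] 72.9 [16.0, 84.0] (304, 213)
top [0.5513 0.2767] 73.2 [16.0, 83.0] (214, 211)
top [0.6511 0.048 ] 99.0 [16.0, 82.0] (302, 173)
top [0.6575 0.1607] 107.8 [15.0, 83.0] (259, 170)
side [0.5546 0.3829] 75.1 [21.0, 88.0] (252, 318)
side [0.4491 0.2643] 109.2 [21.0, 88.0] (308, 279)
side [0.5501 0.279 ] 72.6 [20.0, 87.0] (264, 278)
side [0.5399 0.1578] 79.0 [20.0, 88.0] (277, 238)
side [0.655  0.1624] 108.2 [19.0, 88.0] (232, 233)
side [0.4486 0.0378] 86.0 [19.0, 88.0] (318, 208)
side [0.5431 0.0469] 73.2 [20.0, 88.0] (283, 206)
side [0.6483 0.0499] 98.6 [20.0, 84.0] (245, 202)
floor px [ 0.56777305 -0.21516165  0.01788559] table [0.32423475 0.31002881 0.00106885] hinge-ish [ 0.54136838 -0.29400609  0.02572886] handle [ 0.54826903 -0.35793192  0.18871822] [ 0.48236904 -0.33956813  0.18813024]
```

View pics/case0.png

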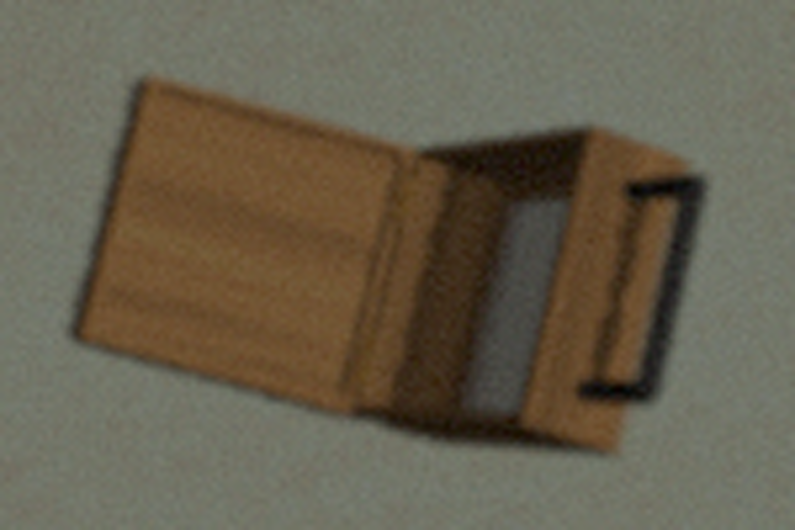

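The crop shows the tray's free-edge corners at (388,175) and (375,224), its hinge-side corners at (438,188) and (426,238), and the handle bar from about (491,195) to (483,235).

```bash
python3 - <<'E'
from h import *
f=lambda a:(np.array(a,float)+.5)/5.3-.5+[360,160]
q=onplane("top",f([(147,78),(78,340),(352,412),(412,150)]),.023)
print(q.round(4)); print([np.linalg.norm(q[i]-q[(i+1)%4]).round(4) for i in range(4)])
c=q.mean(0); yv=(q[0]+q[1]-q[2]-q[3])[:2]; xv=(q[0]+q[3]-q[1]-q[2])[:2]
print("c",c,"y dir",np.degrees(np.arctan2(yv[1],yv[0])),"x dir",np.degrees(np.arctan2(xv[1],xv[0])))
d=np.load("pics/top0d.npy");P=cloud("top",d)
# rim outline via cloud: region tray
im=cv2.imread("pics/top0.png");h=cv2.cvtColor(im,cv2.COLOR_BGR2HSV)
m=(np.abs(P[...,2]-.02)<.010);m[:,:360]=0;m[:,445:]=0;m[:165]=0;m[250:]=0
h2=(h[...,0]>5)&(h[...,0]<20)&(h[...,1]>90);k=m&h2
b=cv2.minAreaRect(P[k][:,:2].astype(np.float32)*1000);print("rect",b)
dark=(h[...,2]<50);dark[:,:470]=0;dark[:180]=0;dark[250:]=0;dark[:,500:]=0
k=dark&(P[...,2]>.15);p=P[k];print("handle",p[:,:2].mean(0),p.min(0),p.max(0),np.median(p[:,2]),len(p))
b=P[195:236,440:500];
for z in (onplane("top",f([(690,185),(645,390)]),.17),onplane("top",f([(690,185),(645,390)]),.185)): print(z.round(4),z.mean(0).round(4))
# cover free edge wall
print("edge",P[200,478],P[225,468],P[200,487],P[230,472])
s=np.load("pics/side0d.npy");Q=cloud("side",s);im=cv2.imread("pics/side0.png");h=cv2.cvtColor(im,cv2.COLOR_BGR2HSV)
print("side handle",[Q[v,u].round(4).tolist() for v,u in((75,311),(76,311),(73,304),(77,318))])
E
```

```text
[[ 0.6467 -0.1705  0.023 ]
 [ 0.519  -0.1343  0.023 ]
 [ 0.4847 -0.2649  0.023 ]
 [ 0.6116 -0.2983  0.023 ]]
[np.float64(0.1328), np.float64(0.135), np.float64(0.1312), np.float64(0.1325)]
c [ 0.56550093 -0.21702492  0.023     ] y dir 74.94349974971286 x dir -15.296115287247531
rect ((559.4482421875, -240.45994567871094), (179.76170349121094, 134.6844482421875), 74.30855560302734)
handle [ 0.52815062 -0.34109441] [ 0.43150741 -0.36164018  0.1501845 ] [0.57707734 0.09146773 1.19199002] 0.18623929507462866 178
[[ 0.5742 -0.367   0.17  ]
 [ 0.4873 -0.3437  0.17  ]] [ 0.5308 -0.3554  0.17  ]
[[ 0.5721 -0.3603  0.185 ]
 [ 0.4865 -0.3373  0.185 ]] [ 0.5293 -0.3488  0.185 ]
edge [ 0.56517438 -0.35136088  0.14262073] [ 0.50708223 -0.3233981   0.14836622] [ 0.55941556 -0.35210269  0.18812275] [ 0.49586609 -0.33304328  0.14588869]
side handle [[0.5246, -0.3454, 0.1884], [0.5246, -0.3466, 0.1844], [0.5477, -0.3585, 0.1861], [0.5026, -0.3403, 0.1864]]
```

Case centre is about (0.5655, -0.217), with x at yaw -15.1° and the cover at about 1.83 rad. The gripper body would hit the cover at that angle, so I'll first ease it back to about 1.98 rad with closed fingers on the +y side of the bar.

```bash
python3 -m creep '[{"delta_pos":[0.8,0.44,0.22],"turn":[0,0,0.19],"grip":-1},{"delta_pos":[0.8,0.44,0.22],"turn":[0,0,0.19],"grip":-1},{"delta_pos":[0.8,0.44,0.22],"turn":[0,0,0.19],"grip":-1},{"delta_pos":[0.8,0.44,0.22],"turn":[0,0,0.19],"grip":-1},{"delta_pos":[0.8,0.44,0.22],"turn":[0,0,0.19],"grip":-1}]' 20 && python3 -m creep '[{"delta_pos":[0.6,0.436,0],"turn":[0,0,0.122],"grip":-1},{"delta_pos":[0.6,0.436,0],"turn":[0,0,0.122],"grip":-1},{"delta_pos":[0.6,0.436,0],"turn":[0,0,0.122],"grip":-1},{"delta_pos":[0.6,0.436,0],"turn":[0,0,0.122],"grip":-1},{"delta_pos":[0.6,0.436,0],"turn":[0,0,0.122],"grip":-1}]'
```

```text
time_s: 0.72
eef_pos: [0.3884, -0.4326, 0.2611]
tcp_rot: [[0.597, 0.802, 0.001], [0.802, -0.597, -0.001], [0.0, 0.001, -1.0]]
wrist_force: [0.3, 0.4, -0.4]
opening: 0.0474
grasp_force: 0.0
time_s: 1.35
eef_pos: [0.5344, -0.3259, 0.2594]
tcp_rot: [[0.26, 0.966, -0.002], [0.966, -0.26, 0.0], [-0.0, -0.002, -1.0]]
wrist_force: [-0.3, -0.5, -0.7]
opening: 0.0006
grasp_force: 0.0
```

```bash
python3 -m creep '[{"delta_pos":[0,0,-0.2],"turn":[0,0,0],"grip":-1},{"delta_pos":[0,0,-0.4],"turn":[0,0,0],"grip":-1},{"delta_pos":[0,0,-0.4],"turn":[0,0,0],"grip":-1},{"delta_pos":[-0.01,-0.036,-0.4],"turn":[0,0,0],"grip":-1},{"delta_pos":[-0.018,-0.07,-0.4],"turn":[0,0,0],"grip":-1},{"delta_pos":[-0.026,-0.1,-0.4],"turn":[0,0,0],"grip":-1},{"delta_pos":[-0.036,-0.136,-0.4],"turn":[0,0,0],"grip":-1},{"delta_pos":[-0.036,-0.136,-0.4],"turn":[0,0,0],"grip":-1}]' && python3 -m creep '[{"delta_pos":[0.02,0.08,0],"turn":[0,0,0],"grip":-1},{"delta_pos":[0.02,0.08,0.4],"turn":[0,0,0],"grip":0},{"delta_pos":[0.02,0.08,0.4],"turn":[0,0,0],"grip":0}]'
cat > plan.py <<'E'
# plan.py: measured slats (mean of both views), handle, and moves in the units of creep
from h import *
import sys
C=np.array([.5655,-.217]);A=np.radians(-15.1);ex=np.array([np.cos(A),np.sin(A)]);ey=np.array([-ex[1],ex[0]])
def w(x,y): return C+x*ex+y*ey
def unit(v): return (np.array(v)/.25).round(3).tolist()
def ang(d): return (d+90)%180-90
def psi(s): R=s["tcp_rot"];return np.degrees(np.arctan2(R[1,0],R[0,0]))
def go(name,p,q,psi0,psi1): print(name,"shift",unit(np.array(q)-p),"turn",round(ang(psi1-psi0)/180,3))
def look(tag=None):
    L={}
    for n in("top","side"):
        im,d=r.get_image(n)
        if tag: cv2.imwrite(f"pics/{n}_{tag}.png",im[:,:,::-1]);np.save(f"pics/{n}_{tag}.npy",d)
        L[n]=slats(n,im)
    out=[]
    for s in L["side"]:
        m=[t for t in L["top"] if np.hypot(*(t[0]-s[0]))<.012]
        out.append(((s[0]+m[0][0])/2 if m else s[0]+[.0012,-.0025],s[1],len(m),s[2],s[3]))
    return out
E
python3 - <<'E'
from plan import *
for s in look("a"): print(*s)
st=r.state();print(st["eef_pos"],psi(st))
P=cloud("side",np.load("pics/side_a.npy"))
im=cv2.imread("pics/side_a.png");cv2.imwrite("pics/c1.png",cv2.resize(im[50:180,240:400],None,fx=4.5,fy=4.5))
E
```

```text
time_s: 2.35
eef_pos: [0.5265, -0.3605, 0.1609]
tcp_rot: [[0.26, 0.966, 0.0], [0.966, -0.26, -0.001], [-0.001, 0.001, -1.0]]
wrist_force: [0.5, -0.1, -0.3]
opening: 0.0004
grasp_force: 0.0
time_s: 2.72
eef_pos: [0.5328, -0.3378, 0.2632]
tcp_rot: [[0.257, 0.966, 0.002], [0.966, -0.257, -0.001], [-0.001, 0.002, -1.0]]
wrist_force: [0.3, -0.2, -0.8]
opening: 0.017
grasp_force: 0.0
[0.5554  0.38225] 75.0 1 [21.0, 88.0] (252, 318)
[0.44935 0.2633 ] 109.1 1 [21.0, 87.0] (308, 279)
[0.55085 0.27805] 72.9 1 [20.0, 87.0] (264, 278)
[0.54095 0.15605] 78.8 1 [20.0, 88.0] (277, 238)
[0.65615 0.16125] 107.9 1 [19.0, 87.0] (232, 233)
[0.4492  0.03605] 86.0 1 [19.0, 88.0] (318, 208)
[0.54395 0.0453 ] 73.2 1 [20.0, 88.0] (283, 206)
[0.64955 0.04855] 98.6 1 [20.0, 84.0] (245, 202)
[ 0.53481925 -0.33963957  0.26733147] 75.09435489338941
```

View pics/c1.png

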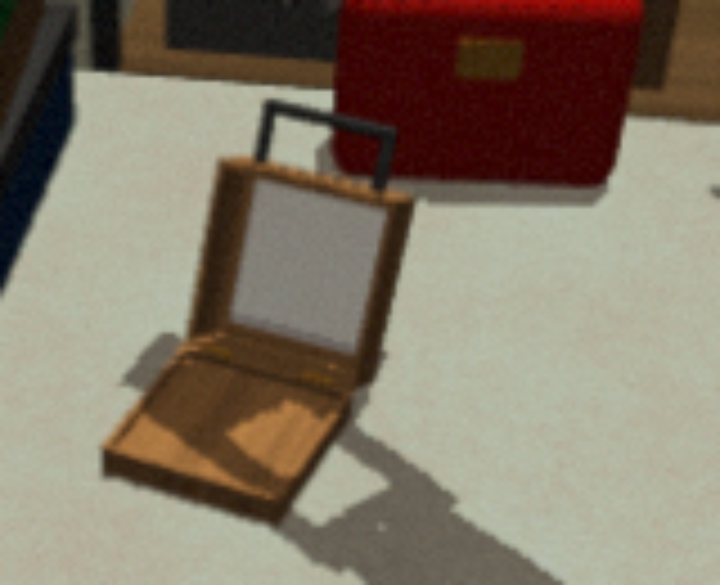

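The cover stayed back, with the handle at crop (330,115), and all eight slats are seen consistently in both views. I'll go above the first slat at (0.544, 0.045).

```bash
python3 -m creep '[{"delta_pos":[0.024,0.8,-0.2],"turn":[0,0,-0.01],"grip":0},{"delta_pos":[0.024,0.8,-0.2],"turn":[0,0,-0.01],"grip":0},{"delta_pos":[0.024,0.8,-0.2],"turn":[0,0,-0.01],"grip":0},{"delta_pos":[0.024,0.8,-0.2],"turn":[0,0,-0.01],"grip":0}]' >/dev/null && python3 -m creep '[{"delta_pos":[0.024,0.74,-0.48],"turn":[0,0,0],"grip":0},{"delta_pos":[0.024,0.74,-0.48],"turn":[0,0,0],"grip":0},{"delta_pos":[0.024,0.74,-0.48],"turn":[0,0,0],"grip":0},{"delta_pos":[0.024,0.74,-0.48],"turn":[0,0,0],"grip":0},{"delta_pos":[0.024,0.74,-0.48],"turn":[0,0,0],"grip":0},{"delta_pos":[0.024,0.74,-0.48],"turn":[0,0,0],"grip":0}]'
python3 - <<'E'
from plan import *
P=cloud("side",np.load("pics/side_a.npy"))
for v,u in((74,313),(75,313),(76,313),(75,314)):
    p=P[v,u];q=p[:2]-C;print(p.round(4),(q@ex).round(4),(q@ey).round(4))
st=r.state();p=st["eef_pos"];print(p,psi(st))
go("corr",p,[.54395,.0453,.004],psi(st),73.2)
go("to place",np.array([.54395,.0453]),w(0,-.012),73.2,-15.1)
go("far",w(0,-.012),w(0,.024),0,0)
E
```

```text
time_s: 4.08
eef_pos: [0.5443, 0.045, 0.0909]
tcp_rot: [[0.289, 0.957, 0.001], [0.957, -0.289, -0.001], [-0.0, 0.001, -1.0]]
wrist_force: [0.1, -0.2, -0.5]
opening: 0.047
grasp_force: 0.0
[ 0.5473 -0.7085 -0.001 ] 0.1105 -0.4792
[ 0.5209 -0.3753  0.1729] -0.0018 -0.1645
[ 0.5207 -0.375   0.1697] -0.0021 -0.1643
[ 0.5179 -0.377   0.1723] -0.0043 -0.1669
[0.54427508 0.0450155  0.09089594] 73.18963010002423
corr shift [-0.001, 0.001, -0.348] turn 0.0
to place shift [0.074, -1.096] turn -0.491
far shift [0.038, 0.139] turn 0.0
```

```bash
python3 -m creep '[{"delta_pos":[-0.001,0.001,-0.2],"turn":[0,0,0],"grip":0},{"delta_pos":[-0.001,0.001,-0.348],"turn":[0,0,0],"grip":0},{"delta_pos":[-0.001,0.001,-0.348],"turn":[0,0,0],"grip":0},{"delta_pos":[-0.001,0.001,-0.348],"turn":[0,0,0],"grip":-1},{"delta_pos":[-0.001,0.001,-0.348],"turn":[0,0,0],"grip":-1},{"delta_pos":[-0.001,0.001,-0.348],"turn":[0,0,0],"grip":-1}]' 30 && python3 -m creep '[{"delta_pos":[0,0,0.1],"turn":[0,0,0],"grip":-1},{"delta_pos":[0,0,0.4],"turn":[0,0,0],"grip":-1},{"delta_pos":[0,0,0.4],"turn":[0,0,0],"grip":-1}]'
```

```text
time_s: 4.82
eef_pos: [0.5442, 0.0458, 0.0045]
tcp_rot: [[0.289, 0.957, 0.002], [0.957, -0.289, -0.0], [0.0, 0.002, -1.0]]
wrist_force: [-1.0, -0.5, 1.8]
opening: 0.0222
grasp_force: 30.0
time_s: 5.2
eef_pos: [0.5472, 0.0459, 0.1086]
tcp_rot: [[0.289, 0.957, 0.01], [0.957, -0.289, -0.001], [0.002, 0.01, -1.0]]
wrist_force: [0.7, -0.2, 0.4]
opening: 0.0217
grasp_force: 30.0
```

```bash
python3 -m creep '[{"delta_pos":[0.03,-0.55,0.1],"turn":[0,0,-0.25],"grip":-1},{"delta_pos":[0.03,-0.55,0.1],"turn":[0,0,-0.25],"grip":-1},{"delta_pos":[0.03,-0.55,0.1],"turn":[0,0,-0.25],"grip":-1},{"delta_pos":[0.03,-0.55,0.1],"turn":[0,0,-0.25],"grip":-1},{"delta_pos":[0.03,-0.55,0.1],"turn":[0,0,-0.25],"grip":-1}]' | grep -E "opening" && python3 -m creep '[{"delta_pos":[0.044,-0.546,-0.1],"turn":[0,0,-0.241],"grip":-1},{"delta_pos":[0.044,-0.546,-0.1],"turn":[0,0,-0.241],"grip":-1},{"delta_pos":[0.044,-0.546,-0.1],"turn":[0,0,-0.241],"grip":-1},{"delta_pos":[0.044,-0.546,-0.1],"turn":[0,0,-0.241],"grip":-1},{"delta_pos":[0.044,-0.546,-0.1],"turn":[0,0,-0.241],"grip":-1},{"delta_pos":[0.044,-0.546,-0.1],"turn":[0,0,-0.241],"grip":-1},{"delta_pos":[0.044,-0.546,-0.1],"turn":[0,0,-0.241],"grip":-1}]'
python3 - <<'E'
from plan import *
st=r.state();p=st["eef_pos"];print(p,psi(st))
go("corr",p,[*w(0,-.012),.021],psi(st),-15.1)
im,d=r.get_image("side");cv2.imwrite("pics/s2.png",cv2.resize(im[20:190,200:400,::-1],None,fx=3.5,fy=3.5))
E
```

```text
opening: 0.0217
time_s: 6.7
eef_pos: [0.562, -0.2274, 0.1035]
tcp_rot: [[0.966, -0.259, -0.0], [-0.259, -0.966, 0.0], [-0.0, 0.0, -1.0]]
wrist_force: [-1.1, 0.1, 0.7]
opening: 0.0219
grasp_force: 30.0
[ 0.56195578 -0.22738697  0.10346586] -15.022955015247028
corr shift [0.002, -0.005, -0.33] turn -0.0
```

View pics/s2.png

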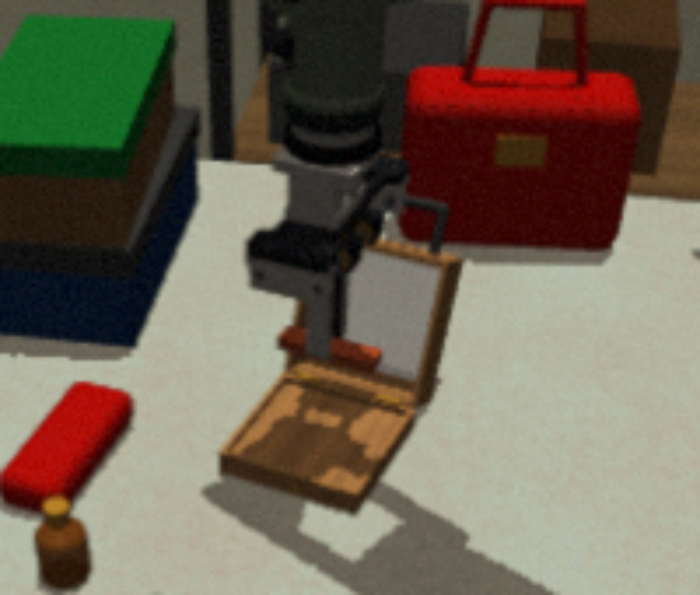

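The slat is held level over the tray (crop 330,345). The gripper's long side does run across the hinge, as I assumed. Now lowering.

```bash
python3 -m creep '[{"delta_pos":[0.002,-0.005,-0.15],"turn":[0,0,0],"grip":-1},{"delta_pos":[0.002,-0.005,-0.27],"turn":[0,0,0],"grip":-1},{"delta_pos":[0.002,-0.005,-0.33],"turn":[0,0,0],"grip":-1},{"delta_pos":[0.002,-0.005,-0.33],"turn":[0,0,0],"grip":-1},{"delta_pos":[0.002,-0.005,-0.33],"turn":[0,0,0],"grip":-1}]' && python3 -m creep '[{"delta_pos":[0,0,0],"turn":[0,0,0],"grip":-0.3},{"delta_pos":[0,0,0],"turn":[0,0,0],"grip":-0.3},{"delta_pos":[0,0,0.08],"turn":[0,0,0],"grip":-0.3},{"delta_pos":[0,0,0.32],"turn":[0,0,0],"grip":-0.3},{"delta_pos":[0,0,0.32],"turn":[0,0,0],"grip":-0.3}]'
```

```text
time_s: 7.38
eef_pos: [0.5633, -0.2296, 0.0219]
tcp_rot: [[0.965, -0.261, 0.002], [-0.261, -0.965, -0.001], [0.002, 0.0, -1.0]]
wrist_force: [0.4, -0.3, -0.3]
opening: 0.0218
grasp_force: 30.0
time_s: 8.0
eef_pos: [0.5674, -0.232, 0.1089]
tcp_rot: [[0.965, -0.262, 0.013], [-0.262, -0.965, -0.007], [0.014, 0.004, -1.0]]
wrist_force: [0.8, 0.7, 0.1]
opening: 0.0327
grasp_force: 0.0
```

Next, nudge it to y≈-24 mm with the two spread fingers, tool turned 90°.

```bash
python3 -m creep '[{"delta_pos":[0.033,0.124,0],"turn":[0,0,0.25],"grip":0.28},{"delta_pos":[0.033,0.124,0],"turn":[0,0,0.5],"grip":0.28},{"delta_pos":[0.033,0.124,0],"turn":[0,0,0.5],"grip":0.28},{"delta_pos":[0.033,0.124,0],"turn":[0,0,0.5],"grip":0.28},{"delta_pos":[0.033,0.124,0],"turn":[0,0,0.5],"grip":0.28},{"delta_pos":[0.033,0.124,0],"turn":[0,0,0.5],"grip":0.28},{"delta_pos":[0.033,0.124,0],"turn":[0,0,0.5],"grip":0.28},{"delta_pos":[0.033,0.124,0],"turn":[0,0,0.5],"grip":0.28}]' >/dev/null && python3 -m creep '[{"delta_pos":[0,0,0],"turn":[0,0,0.03],"grip":0.28},{"delta_pos":[0,0,0],"turn":[0,0,0.027],"grip":0.28},{"delta_pos":[0,0,0],"turn":[0,0,0.027],"grip":0.28}]'
python3 - <<'E'
from plan import *
st=r.state();p=st["eef_pos"];print(p,psi(st),st["qpos"].round(2))
go("corr",p,[*w(0,.020),.020],psi(st),74.9)
for s in look("b"): print(*s)
E
```

```text
time_s: 9.38
eef_pos: [0.5706, -0.1982, 0.1011]
tcp_rot: [[0.25, 0.968, 0.0], [0.968, -0.25, -0.0], [-0.0, 0.0, -1.0]]
wrist_force: [-0.6, -1.1, -0.1]
opening: 0.0603
grasp_force: 0.0
[ 0.57061772 -0.19819578  0.10112204] 75.53913253598853 [-0.48  0.37  1.56 -0.    1.21 -0.23]
corr shift [0.0, 0.002, -0.324] turn -0.004
[0.5552  0.38165] 74.9 1 [21.0, 88.0] (252, 318)
[0.4495 0.2629] 109.1 1 [21.0, 88.0] (308, 279)
[0.5506 0.2774] 72.9 1 [20.0, 87.0] (264, 278)
[0.5408 0.1563] 79.0 1 [20.0, 88.0] (277, 238)
[0.65585 0.1609 ] 108.0 1 [19.0, 88.0] (232, 233)
[0.4503 0.0464] 87.4 1 [20.0, 72.0] (318, 210)
[0.64935 0.04855] 98.6 1 [20.0, 84.0] (245, 202)
[ 0.5632 -0.2494] 164.9 0 [23.0, 91.0] (292, 139)
```

```bash
python3 -m creep '[{"delta_pos":[0,0.002,-0.2],"turn":[0,0,-0.004],"grip":0.28},{"delta_pos":[0,0.002,-0.324],"turn":[0,0,-0.004],"grip":0.28},{"delta_pos":[0,0.002,-0.324],"turn":[0,0,-0.004],"grip":0.28},{"delta_pos":[-0.007,-0.022,-0.324],"turn":[0,0,-0.004],"grip":0.28},{"delta_pos":[-0.013,-0.046,-0.324],"turn":[0,0,-0.004],"grip":0.28},{"delta_pos":[-0.02,-0.07,-0.324],"turn":[0,0,-0.004],"grip":0.28},{"delta_pos":[-0.026,-0.095,-0.324],"turn":[0,0,-0.004],"grip":0.28},{"delta_pos":[-0.026,-0.095,-0.324],"turn":[0,0,-0.004],"grip":0.28}]' && python3 -m creep '[{"delta_pos":[0.01,0.04,0],"turn":[0,0,0],"grip":0.28},{"delta_pos":[0.01,0.04,0.4],"turn":[0,0,0],"grip":0.28},{"delta_pos":[0.01,0.04,0.4],"turn":[0,0,0],"grip":0.28},{"delta_pos":[0.01,0.04,0.4],"turn":[0,0,0],"grip":0.28}]' | tail -3
python3 - <<'E'
from plan import *
im,_=r.get_image("side");
for s in slats("side",im,.028):
    q=s[0]-C
    if s[0][1]<-.1: print("placed",*s,"case x,y",q@ex,q@ey)
im,_=r.get_image("top");cv2.imwrite("pics/t3.png",cv2.resize(im[150:260,360:500,::-1],None,fx=5,fy=5))
st=r.state();p=st["eef_pos"];print(p,psi(st))
S=[.6494,.0486];go("next",p,[*S,.1],psi(st),98.6)
E
```

```text
time_s: 10.48
eef_pos: [0.5641, -0.2227, 0.0201]
tcp_rot: [[0.261, 0.965, 0.0], [0.965, -0.261, -0.0], [-0.0, 0.0, -1.0]]
wrist_force: [-0.8, 0.1, -0.6]
opening: 0.0599
grasp_force: 0.0
wrist_force: [0.6, 0.0, 0.1]
opening: 0.0603
grasp_force: 0.0
placed [ 0.5558 -0.2398] 164.9 [22.0, 90.0] (294, 137) case x,y -0.0034255817224761375 -0.024539669717880047
[ 0.5665453  -0.21107664  0.11973232] 74.94503018306017
next shift [0.331, 1.039, -0.079] turn 0.131
```

View pics/t3.png

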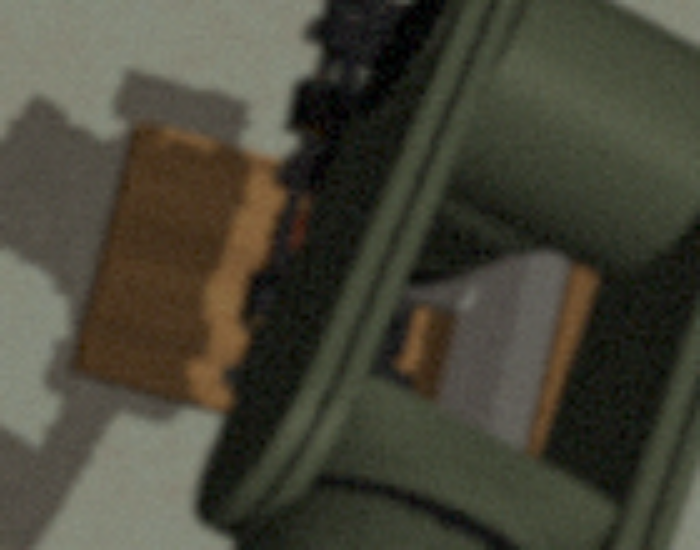

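The top view is blocked by the arm. From the side, the first slat is at case (-3,-24.5) mm and parallel to the hinge. Next is slat (0.649, 0.049).

```bash
python3 -m creep '[{"delta_pos":[0.16,0.5,0],"turn":[0,0,0.06],"grip":0},{"delta_pos":[0.16,0.5,0],"turn":[0,0,0.06],"grip":0},{"delta_pos":[0.16,0.5,0],"turn":[0,0,0.06],"grip":0}]' >/dev/null && python3 -m creep '[{"delta_pos":[0.171,0.54,-0.08],"turn":[0,0,0.071],"grip":0},{"delta_pos":[0.171,0.54,-0.08],"turn":[0,0,0.071],"grip":0},{"delta_pos":[0.171,0.54,-0.08],"turn":[0,0,0.071],"grip":0},{"delta_pos":[0.171,0.54,-0.08],"turn":[0,0,0.071],"grip":0},{"delta_pos":[0.171,0.54,-0.08],"turn":[0,0,0.071],"grip":0}]' | grep eef && python3 -m creep '[{"delta_pos":[0,0,-0.2],"turn":[0,0,0],"grip":0},{"delta_pos":[0,0,-0.384],"turn":[0,0,0],"grip":0},{"delta_pos":[0,0,-0.384],"turn":[0,0,0],"grip":0},{"delta_pos":[0,0,-0.384],"turn":[0,0,0],"grip":-1},{"delta_pos":[0,0,-0.384],"turn":[0,0,0],"grip":-1},{"delta_pos":[0,0,-0.384],"turn":[0,0,0],"grip":-1}]' 30 | grep -E "eef|open|grasp" && python3 -m creep '[{"delta_pos":[0,0,0.1],"turn":[0,0,0],"grip":-1},{"delta_pos":[0,0,0.4],"turn":[0,0,0],"grip":-1},{"delta_pos":[0,0,0.4],"turn":[0,0,0],"grip":-1},{"delta_pos":[0,0,0.4],"turn":[0,0,0],"grip":-1}]'
python3 - <<'E'
from plan import *
st=r.state();p=st["eef_pos"];print(p,psi(st))
go("place",p,[*w(0,.024),.104],psi(st),164.9)
E
```

```text
eef_pos: [0.6489, 0.0461, 0.0995]
eef_pos: [0.6496, 0.0475, 0.0045]
opening: 0.0217
grasp_force: 30.0
time_s: 13.32
eef_pos: [0.6503, 0.048, 0.1055]
tcp_rot: [[-0.148, 0.989, 0.003], [0.989, 0.148, -0.0], [-0.001, 0.003, -1.0]]
wrist_force: [-0.1, 0.4, -0.2]
opening: 0.0219
grasp_force: 30.0
[0.65030917 0.04803139 0.10550173] 98.48942145533825
place shift [-0.314, -0.967, -0.006] turn 0.369
```

```bash
python3 -m creep '[{"delta_pos":[-0.312,-0.967,0],"turn":[0,0,0.369],"grip":-1},{"delta_pos":[-0.312,-0.967,0],"turn":[0,0,0.369],"grip":-1},{"delta_pos":[-0.312,-0.967,0],"turn":[0,0,0.369],"grip":-1},{"delta_pos":[-0.312,-0.967,0],"turn":[0,0,0.369],"grip":-1},{"delta_pos":[-0.312,-0.967,0],"turn":[0,0,0.369],"grip":-1},{"delta_pos":[-0.312,-0.967,0],"turn":[0,0,0.369],"grip":-1},{"delta_pos":[-0.312,-0.967,0],"turn":[0,0,0.369],"grip":-1},{"delta_pos":[-0.312,-0.967,0],"turn":[0,0,0.369],"grip":-1}]'
python3 - <<'E'
from plan import *
st=r.state();p=st["eef_pos"];print(p,psi(st))
go("corr",p,[*w(0,.024),.021],psi(st),164.9)
E
```

```text
time_s: 14.32
eef_pos: [0.5696, -0.1929, 0.1013]
tcp_rot: [[-0.965, 0.262, -0.004], [0.262, 0.965, 0.002], [0.005, 0.001, -1.0]]
wrist_force: [0.6, -0.0, 0.0]
opening: 0.0212
grasp_force: 30.0
[ 0.56958856 -0.19294942  0.10130464] 164.83837762565236
corr shift [0.009, -0.004, -0.321] turn 0.0
```

```bash
python3 -m creep '[{"delta_pos":[0.001,0,-0.15],"turn":[0,0,0],"grip":-1},{"delta_pos":[0.001,0,-0.27],"turn":[0,0,0],"grip":-1},{"delta_pos":[0.001,0,-0.332],"turn":[0,0,0],"grip":-1},{"delta_pos":[0.001,0,-0.332],"turn":[0,0,0],"grip":-1},{"delta_pos":[0.001,0,-0.332],"turn":[0,0,0],"grip":-1}]' && python3 -m creep '[{"delta_pos":[0,0,0],"turn":[0,0,0],"grip":-0.3},{"delta_pos":[0,0,0],"turn":[0,0,0],"grip":-0.3},{"delta_pos":[0,0,0.08],"turn":[0,0,0],"grip":-0.3},{"delta_pos":[0,0,0.36],"turn":[0,0,0],"grip":-0.3},{"delta_pos":[0,0,0.36],"turn":[0,0,0],"grip":-0.3},{"delta_pos":[0,0,0.36],"turn":[0,0,0],"grip":-0.3}]' | grep eef
python3 - <<'E'
from plan import *
for s in look("c"): print(*s)
im,_=r.get_image("side")
for s in slats("side",im,.028):
    q=s[0]-C
    if s[0][1]<-.1: print("placed",*s,"case x,y",q@ex,q@ey)
st=r.state();p=st["eef_pos"];print(p,psi(st))
S=[.5409,.1562];a=78.9;go("next",p,[*S,.1],psi(st),a)
go("place",S,w(-.024,0),a,74.9)
E
```

```text
time_s: 14.95
eef_pos: [0.5718, -0.1937, 0.0209]
tcp_rot: [[-0.965, 0.261, 0.0], [0.261, 0.965, -0.0], [-0.0, -0.0, -1.0]]
wrist_force: [-0.9, 0.5, -0.2]
opening: 0.0216
grasp_force: 30.0
eef_pos: [0.5727, -0.1942, 0.1132]
[0.55515 0.3815 ] 75.0 1 [21.0, 88.0] (252, 318)
[0.4495  0.26295] 109.1 1 [21.0, 87.0] (308, 279)
[0.5508  0.27765] 72.8 1 [20.0, 87.0] (264, 278)
[0.54085 0.15645] 78.9 1 [20.0, 88.0] (277, 238)
[0.65585 0.16095] 108.0 1 [19.0, 88.0] (232, 233)
[0.4504  0.04805] 86.7 1 [20.0, 68.0] (318, 210)
[ 0.57036874 -0.19307101  0.10941989] 164.89892928143718
next shift [-0.118, 1.397, -0.038] turn -0.478
place shift [0.006, -1.468] turn -0.022
```

```bash
python3 -m creep '[{"delta_pos":[-0.062,0.7,0],"turn":[0,0,-0.24],"grip":0},{"delta_pos":[-0.062,0.7,0],"turn":[0,0,-0.24],"grip":0},{"delta_pos":[-0.062,0.7,0],"turn":[0,0,-0.24],"grip":0},{"delta_pos":[-0.062,0.7,0],"turn":[0,0,-0.24],"grip":0},{"delta_pos":[-0.062,0.7,0],"turn":[0,0,-0.24],"grip":0}]' >/dev/null && python3 -m creep '[{"delta_pos":[-0.062,0.7,-0.044],"turn":[0,0,-0.238],"grip":0},{"delta_pos":[-0.062,0.7,-0.044],"turn":[0,0,-0.238],"grip":0},{"delta_pos":[-0.062,0.7,-0.044],"turn":[0,0,-0.238],"grip":0},{"delta_pos":[-0.062,0.7,-0.044],"turn":[0,0,-0.238],"grip":0},{"delta_pos":[-0.062,0.7,-0.044],"turn":[0,0,-0.238],"grip":0},{"delta_pos":[-0.062,0.7,-0.044],"turn":[0,0,-0.238],"grip":0}]' | grep -A1 eef && python3 -m creep '[{"delta_pos":[0,0,-0.2],"turn":[0,0,0],"grip":0},{"delta_pos":[0,0,-0.384],"turn":[0,0,0],"grip":0},{"delta_pos":[0,0,-0.384],"turn":[0,0,0],"grip":0},{"delta_pos":[0,0,-0.384],"turn":[0,0,0],"grip":-1},{"delta_pos":[0,0,-0.384],"turn":[0,0,0],"grip":-1},{"delta_pos":[0,0,-0.384],"turn":[0,0,0],"grip":-1}]' 30 | grep -E "eef|open|grasp" && python3 -m creep '[{"delta_pos":[0,0,0.1],"turn":[0,0,0],"grip":-1},{"delta_pos":[0,0,0.4],"turn":[0,0,0],"grip":-1},{"delta_pos":[0,0,0.4],"turn":[0,0,0],"grip":-1},{"delta_pos":[0,0,0.4],"turn":[0,0,0],"grip":-1}]'
python3 - <<'E'
from plan import *
st=r.state();p=st["eef_pos"];print(p,psi(st))
go("place",p,[*w(-.024,0),.104],psi(st),74.9)
im,_=r.get_image("top");cv2.imwrite("pics/t4.png",cv2.resize(im[150:260,360:500,::-1],None,fx=5,fy=5))
m=red(im)
im2=im.copy()
for c in cv2.findContours(m,cv2.RETR_EXTERNAL,cv2.CHAIN_APPROX_NONE)[0]:
    if cv2.contourArea(c)>50:
        q=c[:,0].mean(0);W=onplane("top",[q],.028)[0,:2]-C;
        if abs(W).max()<.1: print(q,cv2.contourArea(c),W@ex,W@ey)
E
```

```text
eef_pos: [0.5403, 0.1557, 0.099]
tcp_rot: [[0.191, 0.981, -0.002], [0.982, -0.191, -0.0], [-0.001, -0.002, -1.0]]
eef_pos: [0.5408, 0.1562, 0.0044]
opening: 0.0212
grasp_force: 30.0
time_s: 18.48
eef_pos: [0.5413, 0.1564, 0.1051]
tcp_rot: [[0.193, 0.981, 0.003], [0.981, -0.193, 0.0], [0.001, 0.002, -1.0]]
wrist_force: [-0.8, -0.4, -0.3]
opening: 0.0216
grasp_force: 30.0
[0.54132676 0.15642203 0.10509421] 78.87740751744977
place shift [0.004, -1.469, -0.004] turn -0.022
[416.85333333 209.17333333] 210.5 -0.002588618043585284 -0.027023306551758858
[397.84415584 201.93506494] 203.5 0.0027590796984377835 0.02406105665343042
```

View pics/t4.png

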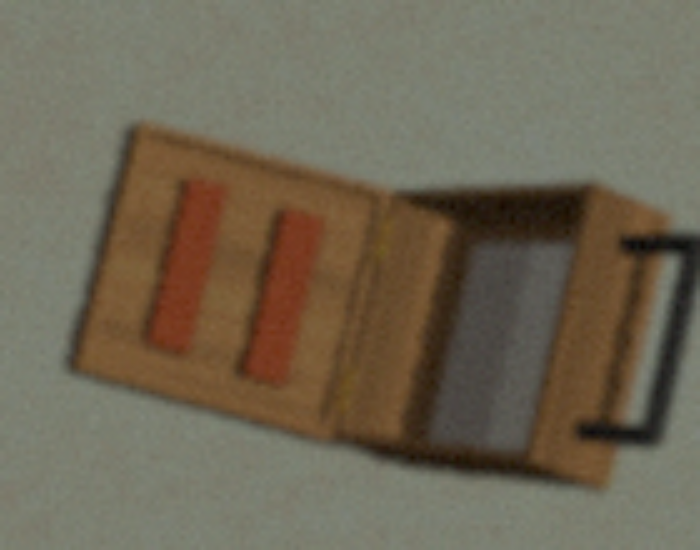

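The first pair lies parallel to the hinge at crop (185,265) and (285,295), y ≈ +24 and -26 mm. Now the first slat across.

```bash
python3 -m creep '[{"delta_pos":[0.002,-0.735,0],"turn":[0,0,-0.022],"grip":-1},{"delta_pos":[0.002,-0.735,0],"turn":[0,0,-0.022],"grip":-1},{"delta_pos":[0.002,-0.735,0],"turn":[0,0,-0.022],"grip":-1},{"delta_pos":[0.002,-0.735,0],"turn":[0,0,-0.022],"grip":-1}]' | grep open && python3 -m creep '[{"delta_pos":[0.003,-0.738,0],"turn":[0,0,0],"grip":-1},{"delta_pos":[0.003,-0.738,0],"turn":[0,0,0],"grip":-1},{"delta_pos":[0.003,-0.738,0],"turn":[0,0,0],"grip":-1},{"delta_pos":[0.003,-0.738,0],"turn":[0,0,0],"grip":-1},{"delta_pos":[0.003,-0.738,0],"turn":[0,0,0],"grip":-1},{"delta_pos":[0.003,-0.738,0],"turn":[0,0,0],"grip":-1}]'
python3 - <<'E'
from plan import *
st=r.state();p=st["eef_pos"];print(p,psi(st))
go("corr",p,[*w(-.024,-.001),.033],psi(st),74.9)
E
```

```text
opening: 0.0217
time_s: 19.77
eef_pos: [0.5414, -0.2096, 0.1029]
tcp_rot: [[0.258, 0.966, -0.002], [0.966, -0.258, 0.002], [0.001, -0.002, -1.0]]
wrist_force: [0.6, 0.2, -0.4]
opening: 0.0216
grasp_force: 30.0
[ 0.54142121 -0.20957147  0.10288067] 75.03423473992041
corr shift [0.003, -0.009, -0.28] turn -0.001
```

```bash
python3 -m creep '[{"delta_pos":[0,0,-0.14],"turn":[0,0,0],"grip":-1},{"delta_pos":[0,0,-0.24],"turn":[0,0,0],"grip":-1},{"delta_pos":[0,0,-0.284],"turn":[0,0,0],"grip":-1},{"delta_pos":[0,0,-0.284],"turn":[0,0,0],"grip":-1},{"delta_pos":[0,0,-0.284],"turn":[0,0,0],"grip":-1}]' && python3 -m creep '[{"delta_pos":[0,0,0],"turn":[0,0,0],"grip":-0.3},{"delta_pos":[0,0,0],"turn":[0,0,0],"grip":-0.3},{"delta_pos":[0,0,0.08],"turn":[0,0,0],"grip":-0.3},{"delta_pos":[0,0,0.32],"turn":[0,0,0],"grip":-0.3},{"delta_pos":[0,0,0.32],"turn":[0,0,0],"grip":-0.3},{"delta_pos":[0,0,0.32],"turn":[0,0,0],"grip":-0.3}]' | grep eef
python3 - <<'E'
from plan import *
for s in look("d"): print(*s)
st=r.state();p=st["eef_pos"];print(p,psi(st))
p=np.array([.5421,-.212,.113])
for S,a in(([.6559,.161],108),([.5508,.2777],72.8)):
    go("next",p,[*S,.1],74.9,a);go("place",S,w(.024,-.001),a,74.9)
E
```

```text
time_s: 20.4
eef_pos: [0.5426, -0.2116, 0.0336]
tcp_rot: [[0.259, 0.966, 0.001], [0.966, -0.259, -0.001], [-0.0, 0.001, -1.0]]
wrist_force: [0.3, 0.6, -0.9]
opening: 0.0216
grasp_force: 30.0
eef_pos: [0.5418, -0.212, 0.1131]
[0.5553 0.382 ] 74.9 1 [21.0, 88.0] (252, 318)
[0.44955 0.26285] 109.1 1 [21.0, 88.0] (308, 279)
[0.5508  0.27765] 72.8 1 [20.0, 87.0] (264, 278)
[0.65595 0.161  ] 107.9 1 [19.0, 88.0] (232, 233)
[0.44945 0.0362 ] 86.3 1 [20.0, 89.0] (318, 207)
[ 0.56   -0.2709] 6.1 0 [43.0, 82.0] (294, 135)
[ 0.54064361 -0.21130229  0.11128144] 74.89779466877992
next shift [0.455, 1.492, -0.052] turn 0.184
place shift [-0.27, -1.541] turn -0.184
next shift [0.035, 1.959, -0.052] turn -0.012
place shift [0.15, -2.008] turn 0.012
```

```bash
python3 -m creep '[{"delta_pos":[0.228,0.746,0],"turn":[0,0,0.092],"grip":0},{"delta_pos":[0.228,0.746,0],"turn":[0,0,0.092],"grip":0},{"delta_pos":[0.228,0.746,0],"turn":[0,0,0.092],"grip":0},{"delta_pos":[0.228,0.746,0],"turn":[0,0,0.092],"grip":0}]' >/dev/null && python3 -m creep '[{"delta_pos":[0.227,0.746,-0.052],"turn":[0,0,0.092],"grip":0},{"delta_pos":[0.227,0.746,-0.052],"turn":[0,0,0.092],"grip":0},{"delta_pos":[0.227,0.746,-0.052],"turn":[0,0,0.092],"grip":0},{"delta_pos":[0.227,0.746,-0.052],"turn":[0,0,0.092],"grip":0},{"delta_pos":[0.227,0.746,-0.052],"turn":[0,0,0.092],"grip":0},{"delta_pos":[0.227,0.746,-0.052],"turn":[0,0,0.092],"grip":0}]' | grep -A1 eef && python3 -m creep '[{"delta_pos":[0,0,-0.2],"turn":[0,0,0],"grip":0},{"delta_pos":[0,0,-0.384],"turn":[0,0,0],"grip":0},{"delta_pos":[0,0,-0.384],"turn":[0,0,0],"grip":0},{"delta_pos":[0,0,-0.384],"turn":[0,0,0],"grip":-1},{"delta_pos":[0,0,-0.384],"turn":[0,0,0],"grip":-1},{"delta_pos":[0,0,-0.384],"turn":[0,0,0],"grip":-1}]' 30 | grep -E "eef|open|grasp" && python3 -m creep '[{"delta_pos":[0,0,0.1],"turn":[0,0,0],"grip":-1},{"delta_pos":[0,0,0.4],"turn":[0,0,0],"grip":-1},{"delta_pos":[0,0,0.4],"turn":[0,0,0],"grip":-1},{"delta_pos":[0,0,0.4],"turn":[0,0,0],"grip":-1}]' && python3 -m creep '[{"delta_pos":[-0.135,-0.77,0],"turn":[0,0,-0.092],"grip":-1},{"delta_pos":[-0.135,-0.77,0],"turn":[0,0,-0.092],"grip":-1},{"delta_pos":[-0.135,-0.77,0],"turn":[0,0,-0.092],"grip":-1},{"delta_pos":[-0.135,-0.77,0],"turn":[0,0,-0.092],"grip":-1}]' | grep open && python3 -m creep '[{"delta_pos":[-0.135,-0.771,0],"turn":[0,0,-0.092],"grip":-1},{"delta_pos":[-0.135,-0.771,0],"turn":[0,0,-0.092],"grip":-1},{"delta_pos":[-0.135,-0.771,0],"turn":[0,0,-0.092],"grip":-1},{"delta_pos":[-0.135,-0.771,0],"turn":[0,0,-0.092],"grip":-1},{"delta_pos":[-0.135,-0.771,0],"turn":[0,0,-0.092],"grip":-1},{"delta_pos":[-0.135,-0.771,0],"turn":[0,0,-0.092],"grip":-1},{"delta_pos":[-0.135,-0.771,0],"turn":[0,0,-0.092],"grip":-1}]'
python3 - <<'E'
from plan import *
st=r.state();p=st["eef_pos"];print(p,psi(st))
go("corr",p,[*w(.024,-.001),.033],psi(st),74.9)
E
```

```text
eef_pos: [0.6552, 0.1587, 0.0994]
tcp_rot: [[-0.307, 0.952, -0.001], [0.952, 0.307, -0.001], [-0.0, -0.002, -1.0]]
eef_pos: [0.6558, 0.1607, 0.0044]
opening: 0.0216
grasp_force: 30.0
time_s: 23.75
eef_pos: [0.6566, 0.1612, 0.1056]
tcp_rot: [[-0.31, 0.951, 0.003], [0.951, 0.31, 0.0], [-0.001, 0.003, -1.0]]
wrist_force: [-0.1, 0.9, -0.9]
opening: 0.0211
grasp_force: 30.0
opening: 0.0215
time_s: 25.12
eef_pos: [0.5885, -0.2222, 0.1036]
tcp_rot: [[0.258, 0.966, -0.001], [0.966, -0.258, 0.001], [0.0, -0.001, -1.0]]
wrist_force: [0.0, 0.3, 0.0]
opening: 0.0216
grasp_force: 30.0
[ 0.58845884 -0.22216761  0.1036302 ] 75.04972200412601
corr shift [-0.0, -0.008, -0.283] turn -0.001
```

```bash
python3 -m creep '[{"delta_pos":[0,0,-0.14],"turn":[0,0,0],"grip":-1},{"delta_pos":[0,0,-0.24],"turn":[0,0,0],"grip":-1},{"delta_pos":[0,0,-0.284],"turn":[0,0,0],"grip":-1},{"delta_pos":[0,0,-0.284],"turn":[0,0,0],"grip":-1},{"delta_pos":[0,0,-0.284],"turn":[0,0,0],"grip":-1}]' && python3 -m creep '[{"delta_pos":[0,0,0],"turn":[0,0,0],"grip":-0.3},{"delta_pos":[0,0,0],"turn":[0,0,0],"grip":-0.3},{"delta_pos":[0,0,0.08],"turn":[0,0,0],"grip":-0.3},{"delta_pos":[0,0,0.32],"turn":[0,0,0],"grip":-0.3},{"delta_pos":[0,0,0.32],"turn":[0,0,0],"grip":-0.3},{"delta_pos":[0,0,0.32],"turn":[0,0,0],"grip":-0.3}]' | grep eef
python3 - <<'E'
from plan import *
for s in look("e"): print(*s)
p=np.array([.5884,-.224,.113])
for S,a in(([.5508,.2777],72.8),([.4495,.0362],86.2)):
    go("next",p,[*S,.1],74.9,a);go("place near",S,w(0,-.02),a,164.9);go("place far",S,w(0,.024),a,164.9)
E
```

```text
time_s: 25.75
eef_pos: [0.589, -0.2241, 0.0338]
tcp_rot: [[0.26, 0.966, 0.001], [0.966, -0.26, -0.001], [-0.0, 0.002, -1.0]]
wrist_force: [-0.4, 0.4, -0.8]
opening: 0.0219
grasp_force: 30.0
eef_pos: [0.5886, -0.2244, 0.1143]
[0.5552 0.382 ] 74.8 1 [21.0, 88.0] (252, 318)
[0.44945 0.26295] 109.1 1 [21.0, 88.0] (308, 279)
[0.5508  0.27785] 72.7 1 [21.0, 87.0] (264, 278)
[0.45025 0.0439 ] 87.9 1 [20.0, 80.0] (318, 209)
[ 0.5483 -0.2706] 41.0 0 [41.0, 49.0] (298, 136)
next shift [-0.15, 2.007, -0.052] turn -0.012
place near shift [0.038, -2.056] turn -0.488
place far shift [0.084, -1.886] turn -0.488
next shift [-0.556, 1.041, -0.052] turn 0.063
place near shift [0.443, -1.09] turn 0.437
place far shift [0.489, -0.92] turn 0.437
```

```bash
python3 -m creep '[{"delta_pos":[-0.278,0.52,0],"turn":[0,0,0.03],"grip":0},{"delta_pos":[-0.278,0.52,0],"turn":[0,0,0.03],"grip":0},{"delta_pos":[-0.278,0.52,0],"turn":[0,0,0.03],"grip":0},{"delta_pos":[-0.278,0.52,0],"turn":[0,0,0.03],"grip":0}]' >/dev/null && python3 -m creep '[{"delta_pos":[-0.278,0.521,-0.052],"turn":[0,0,0.033],"grip":0},{"delta_pos":[-0.278,0.521,-0.052],"turn":[0,0,0.033],"grip":0},{"delta_pos":[-0.278,0.521,-0.052],"turn":[0,0,0.033],"grip":0},{"delta_pos":[-0.278,0.521,-0.052],"turn":[0,0,0.033],"grip":0},{"delta_pos":[-0.278,0.521,-0.052],"turn":[0,0,0.033],"grip":0}]' | grep -A1 eef && python3 -m creep '[{"delta_pos":[0,0,-0.2],"turn":[0,0,0],"grip":0},{"delta_pos":[0,0,-0.384],"turn":[0,0,0],"grip":0},{"delta_pos":[0,0,-0.384],"turn":[0,0,0],"grip":0},{"delta_pos":[0,0,-0.384],"turn":[0,0,0],"grip":-1},{"delta_pos":[0,0,-0.384],"turn":[0,0,0],"grip":-1},{"delta_pos":[0,0,-0.384],"turn":[0,0,0],"grip":-1}]' 30 | grep -E "eef|open|grasp" && python3 -m creep '[{"delta_pos":[0,0,0.1],"turn":[0,0,0],"grip":-1},{"delta_pos":[0,0,0.4],"turn":[0,0,0],"grip":-1},{"delta_pos":[0,0,0.4],"turn":[0,0,0],"grip":-1},{"delta_pos":[0,0,0.4],"turn":[0,0,0],"grip":-1}]' && python3 -m creep '[{"delta_pos":[0.222,-0.545,0],"turn":[0,0,0.22],"grip":-1},{"delta_pos":[0.222,-0.545,0],"turn":[0,0,0.22],"grip":-1},{"delta_pos":[0.222,-0.545,0],"turn":[0,0,0.22],"grip":-1},{"delta_pos":[0.222,-0.545,0],"turn":[0,0,0.22],"grip":-1},{"delta_pos":[0.222,-0.545,0],"turn":[0,0,0.22],"grip":-1}]' | grep open && python3 -m creep '[{"delta_pos":[0.221,-0.545,0],"turn":[0,0,0.217],"grip":-1},{"delta_pos":[0.221,-0.545,0],"turn":[0,0,0.217],"grip":-1},{"delta_pos":[0.221,-0.545,0],"turn":[0,0,0.217],"grip":-1},{"delta_pos":[0.221,-0.545,0],"turn":[0,0,0.217],"grip":-1},{"delta_pos":[0.221,-0.545,0],"turn":[0,0,0.217],"grip":-1},{"delta_pos":[0.221,-0.545,0],"turn":[0,0,0.217],"grip":-1},{"delta_pos":[0.221,-0.545,0],"turn":[0,0,0.217],"grip":-1}]'
python3 - <<'E'
from plan import *
st=r.state();p=st["eef_pos"];print(p,psi(st))
go("corr",p,[*w(0,-.02),.045],psi(st),164.9)
im,_=r.get_image("side");cv2.imwrite("pics/s5.png",cv2.resize(im[20:190,200:400,::-1],None,fx=3.5,fy=3.5))
E
```

```text
eef_pos: [0.4511, 0.0346, 0.1005]
tcp_rot: [[0.067, 0.998, 0.002], [0.998, -0.067, -0.001], [-0.001, 0.002, -1.0]]
eef_pos: [0.4497, 0.0357, 0.0045]
opening: 0.0215
grasp_force: 30.0
time_s: 28.98
eef_pos: [0.4499, 0.036, 0.105]
tcp_rot: [[0.065, 0.998, 0.003], [0.998, -0.065, -0.0], [-0.0, 0.003, -1.0]]
wrist_force: [-0.6, -0.1, -1.1]
opening: 0.0215
grasp_force: 30.0
opening: 0.0219
time_s: 30.48
eef_pos: [0.5597, -0.2357, 0.1037]
tcp_rot: [[-0.965, 0.261, -0.001], [0.261, 0.965, 0.0], [0.001, 0.0, -1.0]]
wrist_force: [0.0, 0.4, -0.8]
opening: 0.0215
grasp_force: 30.0
[ 0.55967    -0.23570957  0.10366654] 164.86359208685596
corr shift [0.002, -0.002, -0.235] turn 0.0
```

View pics/s5.png

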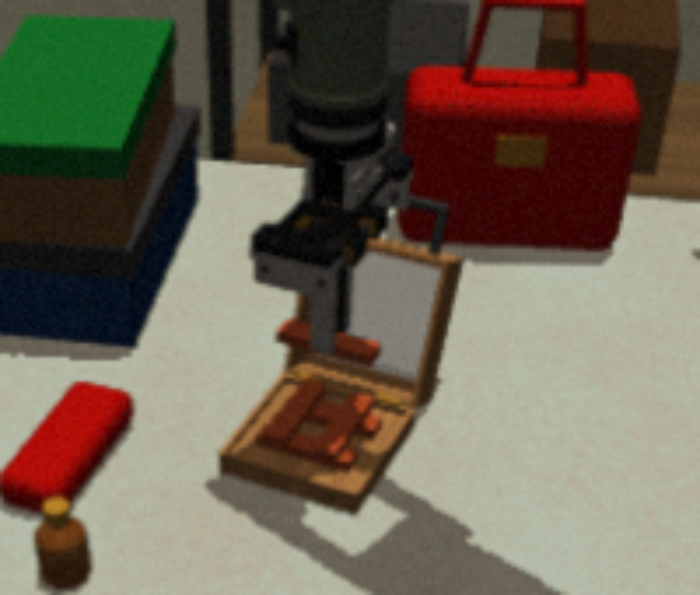

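Two layers stand well (crop 320,425), with the third-layer slat held above at (330,340). Lowering it while watching the force.

```bash
python3 -m creep '[{"delta_pos":[0,0,-0.12],"turn":[0,0,0],"grip":-1},{"delta_pos":[0,0,-0.2],"turn":[0,0,0],"grip":-1},{"delta_pos":[0,0,-0.236],"turn":[0,0,0],"grip":-1},{"delta_pos":[0,0,-0.236],"turn":[0,0,0],"grip":-1},{"delta_pos":[0,0,-0.236],"turn":[0,0,0],"grip":-1}]' && python3 -m creep '[{"delta_pos":[0,0,0],"turn":[0,0,0],"grip":-0.3},{"delta_pos":[0,0,0],"turn":[0,0,0],"grip":-0.3},{"delta_pos":[0,0,0.08],"turn":[0,0,0],"grip":-0.3},{"delta_pos":[0,0,0.28],"turn":[0,0,0],"grip":-0.3},{"delta_pos":[0,0,0.28],"turn":[0,0,0],"grip":-0.3},{"delta_pos":[0,0,0.28],"turn":[0,0,0],"grip":-0.3}]' | grep -E "eef|wrist"
python3 - <<'E'
from plan import *
for s in look("f"): print(*s)
p=np.array([.5603,-.2363,.115])
for S,a in(([.5508,.2777],72.8),([.4495,.2629],109.1)):
    go("next",p,[*S,.1],164.9,a);go("place far",S,w(0,.024),a,164.9)
E
```

```text
time_s: 31.15
eef_pos: [0.5603, -0.2366, 0.0452]
tcp_rot: [[-0.965, 0.261, 0.001], [0.261, 0.965, -0.0], [-0.001, -0.0, -1.0]]
wrist_force: [0.1, -0.0, -0.5]
opening: 0.0215
grasp_force: 30.0
eef_pos: [0.5602, -0.2366, 0.116]
wrist_force: [-0.5, -0.2, 0.2]
[0.55525 0.382  ] 74.8 1 [21.0, 88.0] (252, 318)
[0.44945 0.26305] 109.1 1 [21.0, 87.0] (308, 279)
[0.55085 0.27785] 72.8 1 [20.0, 87.0] (264, 278)
next shift [-0.038, 2.056, -0.06] turn 0.488
place far shift [0.084, -1.886] turn -0.488
next shift [-0.443, 1.997, -0.06] turn -0.31
place far shift [0.489, -1.827] turn 0.31
```

```bash
python3 -m creep '[{"delta_pos":[-0.222,0.998,0],"turn":[0,0,-0.155],"grip":0},{"delta_pos":[-0.222,0.998,0],"turn":[0,0,-0.155],"grip":0},{"delta_pos":[-0.222,0.998,0],"turn":[0,0,-0.155],"grip":0},{"delta_pos":[-0.222,0.998,0],"turn":[0,0,-0.155],"grip":0},{"delta_pos":[-0.222,0.998,0],"turn":[0,0,-0.155],"grip":0}]' >/dev/null && python3 -m creep '[{"delta_pos":[-0.221,0.998,-0.06],"turn":[0,0,-0.155],"grip":0},{"delta_pos":[-0.221,0.998,-0.06],"turn":[0,0,-0.155],"grip":0},{"delta_pos":[-0.221,0.998,-0.06],"turn":[0,0,-0.155],"grip":0},{"delta_pos":[-0.221,0.998,-0.06],"turn":[0,0,-0.155],"grip":0},{"delta_pos":[-0.221,0.998,-0.06],"turn":[0,0,-0.155],"grip":0},{"delta_pos":[-0.221,0.998,-0.06],"turn":[0,0,-0.155],"grip":0},{"delta_pos":[-0.221,0.998,-0.06],"turn":[0,0,-0.155],"grip":0}]' | grep -A1 eef && python3 -m creep '[{"delta_pos":[0,0,-0.2],"turn":[0,0,0],"grip":0},{"delta_pos":[0,0,-0.384],"turn":[0,0,0],"grip":0},{"delta_pos":[0,0,-0.384],"turn":[0,0,0],"grip":0},{"delta_pos":[0,0,-0.384],"turn":[0,0,0],"grip":-1},{"delta_pos":[0,0,-0.384],"turn":[0,0,0],"grip":-1},{"delta_pos":[0,0,-0.384],"turn":[0,0,0],"grip":-1}]' 30 | grep -E "eef|open|grasp" && python3 -m creep '[{"delta_pos":[0,0,0.1],"turn":[0,0,0],"grip":-1},{"delta_pos":[0,0,0.4],"turn":[0,0,0],"grip":-1},{"delta_pos":[0,0,0.4],"turn":[0,0,0],"grip":-1},{"delta_pos":[0,0,0.4],"turn":[0,0,0],"grip":-1}]' && python3 -m creep '[{"delta_pos":[0.245,-0.913,0],"turn":[0,0,0.155],"grip":-1},{"delta_pos":[0.245,-0.913,0],"turn":[0,0,0.155],"grip":-1},{"delta_pos":[0.245,-0.913,0],"turn":[0,0,0.155],"grip":-1},{"delta_pos":[0.245,-0.913,0],"turn":[0,0,0.155],"grip":-1},{"delta_pos":[0.245,-0.913,0],"turn":[0,0,0.155],"grip":-1}]' | grep open && python3 -m creep '[{"delta_pos":[0.244,-0.914,0],"turn":[0,0,0.155],"grip":-1},{"delta_pos":[0.244,-0.914,0],"turn":[0,0,0.155],"grip":-1},{"delta_pos":[0.244,-0.914,0],"turn":[0,0,0.155],"grip":-1},{"delta_pos":[0.244,-0.914,0],"turn":[0,0,0.155],"grip":-1},{"delta_pos":[0.244,-0.914,0],"turn":[0,0,0.155],"grip":-1},{"delta_pos":[0.244,-0.914,0],"turn":[0,0,0.155],"grip":-1},{"delta_pos":[0.244,-0.914,0],"turn":[0,0,0.155],"grip":-1}]'
python3 - <<'E'
from plan import *
st=r.state();p=st["eef_pos"];print(p,psi(st))
go("corr",p,[*w(0,.024),.045],psi(st),164.9)
im,_=r.get_image("side");cv2.imwrite("pics/s6.png",cv2.resize(im[20:190,200:400,::-1],None,fx=3.5,fy=3.5))
E
```

```text
eef_pos: [0.4495, 0.2611, 0.0994]
tcp_rot: [[-0.326, 0.945, -0.001], [0.945, 0.326, -0.001], [-0.001, -0.001, -1.0]]
eef_pos: [0.4495, 0.2623, 0.0045]
opening: 0.0214
grasp_force: 30.0
time_s: 34.75
eef_pos: [0.4498, 0.2628, 0.105]
tcp_rot: [[-0.327, 0.945, 0.002], [0.945, 0.327, 0.001], [0.0, 0.003, -1.0]]
wrist_force: [0.4, 0.2, -0.7]
opening: 0.0219
grasp_force: 30.0
opening: 0.0218
time_s: 36.25
eef_pos: [0.5705, -0.1918, 0.1029]
tcp_rot: [[-0.966, 0.258, -0.002], [0.258, 0.966, 0.002], [0.002, 0.001, -1.0]]
wrist_force: [0.2, -0.5, -1.1]
opening: 0.0216
grasp_force: 30.0
[ 0.57054258 -0.19177079  0.10286897] 165.02834406415707
corr shift [0.005, -0.008, -0.231] turn -0.001
```

```bash
python3 -m creep '[{"delta_pos":[0,0,-0.12],"turn":[0,0,0],"grip":-1},{"delta_pos":[0,0,-0.2],"turn":[0,0,0],"grip":-1},{"delta_pos":[0,0,-0.236],"turn":[0,0,0],"grip":-1},{"delta_pos":[0,0,-0.236],"turn":[0,0,0],"grip":-1},{"delta_pos":[0,0,-0.236],"turn":[0,0,0],"grip":-1}]' && python3 -m creep '[{"delta_pos":[0,0,0],"turn":[0,0,0],"grip":-0.3},{"delta_pos":[0,0,0],"turn":[0,0,0],"grip":-0.3},{"delta_pos":[0,0,0.08],"turn":[0,0,0],"grip":-0.3},{"delta_pos":[0,0,0.28],"turn":[0,0,0],"grip":-0.3},{"delta_pos":[0,0,0.28],"turn":[0,0,0],"grip":-0.3},{"delta_pos":[0,0,0.28],"turn":[0,0,0],"grip":-0.3}]' | grep -E "eef|wrist"
python3 - <<'E'
from plan import *
for s in look("g"): print(*s)
p=np.array([.5717,-.194,.115])
for S,a in(([.5508,.2778],72.8),([.5552,.382],74.8)):
    go("next",p,[*S,.1],164.9,a);go("place -24",S,w(-.024,0),a,74.9);go("place +24",S,w(.024,0),a,74.9)
E
```

```text
time_s: 36.92
eef_pos: [0.5717, -0.1942, 0.0452]
tcp_rot: [[-0.966, 0.26, 0.001], [0.26, 0.966, -0.0], [-0.001, -0.0, -1.0]]
wrist_force: [0.4, -0.8, -0.7]
opening: 0.0216
grasp_force: 30.0
eef_pos: [0.5717, -0.1943, 0.116]
wrist_force: [-0.9, -0.3, -0.5]
[0.55525 0.3817 ] 75.1 1 [21.0, 88.0] (252, 318)
[0.55065 0.2775 ] 72.9 1 [20.0, 87.0] (264, 278)
next shift [-0.084, 1.887, -0.06] turn 0.488
place -24 shift [-0.034, -1.954] turn 0.012
place +24 shift [0.151, -2.004] turn 0.012
next shift [-0.066, 2.304, -0.06] turn 0.499
place -24 shift [-0.051, -2.371] turn 0.001
place +24 shift [0.134, -2.421] turn 0.001
```

```bash
python3 -m creep '[{"delta_pos":[-0.042,0.944,0],"turn":[0,0,-0.256],"grip":0},{"delta_pos":[-0.042,0.944,0],"turn":[0,0,-0.256],"grip":0},{"delta_pos":[-0.042,0.944,0],"turn":[0,0,-0.256],"grip":0},{"delta_pos":[-0.042,0.944,0],"turn":[0,0,-0.256],"grip":0},{"delta_pos":[-0.042,0.944,0],"turn":[0,0,-0.256],"grip":0}]' >/dev/null && python3 -m creep '[{"delta_pos":[-0.042,0.943,-0.06],"turn":[0,0,-0.256],"grip":0},{"delta_pos":[-0.042,0.943,-0.06],"turn":[0,0,-0.256],"grip":0},{"delta_pos":[-0.042,0.943,-0.06],"turn":[0,0,-0.256],"grip":0},{"delta_pos":[-0.042,0.943,-0.06],"turn":[0,0,-0.256],"grip":0},{"delta_pos":[-0.042,0.943,-0.06],"turn":[0,0,-0.256],"grip":0},{"delta_pos":[-0.042,0.943,-0.06],"turn":[0,0,-0.256],"grip":0},{"delta_pos":[-0.042,0.943,-0.06],"turn":[0,0,-0.256],"grip":0}]' | grep -A1 eef && python3 -m creep '[{"delta_pos":[0,0,-0.2],"turn":[0,0,0],"grip":0},{"delta_pos":[0,0,-0.384],"turn":[0,0,0],"grip":0},{"delta_pos":[0,0,-0.384],"turn":[0,0,0],"grip":0},{"delta_pos":[0,0,-0.384],"turn":[0,0,0],"grip":-1},{"delta_pos":[0,0,-0.384],"turn":[0,0,0],"grip":-1},{"delta_pos":[0,0,-0.384],"turn":[0,0,0],"grip":-1}]' 30 | grep -E "eef|rot|open|grasp" && python3 -m creep '[{"delta_pos":[0,0,0.1],"turn":[0,0,0],"grip":-1},{"delta_pos":[0,0,0.4],"turn":[0,0,0],"grip":-1},{"delta_pos":[0,0,0.4],"turn":[0,0,0],"grip":-1},{"delta_pos":[0,0,0.4],"turn":[0,0,0],"grip":-1}]' && python3 -m creep '[{"delta_pos":[0.076,-1.0,0],"turn":[0,0,0],"grip":-1},{"delta_pos":[0.076,-1.0,0],"turn":[0,0,0],"grip":-1},{"delta_pos":[0.076,-1.0,0],"turn":[0,0,0],"grip":-1},{"delta_pos":[0.076,-1.0,0],"turn":[0,0,0],"grip":-1},{"delta_pos":[0.076,-1.0,0],"turn":[0,0,0],"grip":-1}]' | grep open && python3 -m creep '[{"delta_pos":[0.075,-1.0,0],"turn":[0,0,0.012],"grip":-1},{"delta_pos":[0.075,-1.0,0],"turn":[0,0,0.012],"grip":-1},{"delta_pos":[0.075,-1.0,0],"turn":[0,0,0.012],"grip":-1},{"delta_pos":[0.075,-1.0,0],"turn":[0,0,0.012],"grip":-1},{"delta_pos":[0.075,-1.0,0],"turn":[0,0,0.012],"grip":-1},{"delta_pos":[0.075,-1.0,0],"turn":[0,0,0.012],"grip":-1},{"delta_pos":[0.075,-1.0,0],"turn":[0,0,0.012],"grip":-1}]'
python3 - <<'E'
from plan import *
st=r.state();p=st["eef_pos"];print(p,psi(st),st["qpos"].round(2))
go("corr",p,[*w(.024,0),.057],psi(st),74.9)
im,_=r.get_image("side");cv2.imwrite("pics/s6.png",cv2.resize(im[20:190,200:400,::-1],None,fx=3.5,fy=3.5))
E
```

```text
eef_pos: [0.5499, 0.2767, 0.099]
tcp_rot: [[0.296, 0.955, -0.002], [0.955, -0.296, -0.001], [-0.001, -0.001, -1.0]]
eef_pos: [0.5506, 0.2774, 0.0044]
tcp_rot: [[0.297, 0.955, 0.0], [0.955, -0.297, 0.0], [0.0, 0.0, -1.0]]
opening: 0.0218
grasp_force: 30.0
time_s: 40.52
eef_pos: [0.5512, 0.2779, 0.1054]
tcp_rot: [[0.296, 0.955, 0.003], [0.955, -0.296, 0.001], [0.002, 0.002, -1.0]]
wrist_force: [0.2, 0.7, -0.8]
opening: 0.0216
grasp_force: 30.0
opening: 0.0214
time_s: 42.02
eef_pos: [0.5877, -0.2199, 0.1029]
tcp_rot: [[0.258, 0.966, -0.002], [0.966, -0.258, 0.002], [0.001, -0.002, -1.0]]
wrist_force: [0.2, -0.3, -0.5]
opening: 0.0216
grasp_force: 30.0
[ 0.58769669 -0.21986312  0.10291287] 75.04419242038945 [-0.5   0.41  1.5   0.    1.23 -0.24]
corr shift [0.004, -0.014, -0.184] turn -0.001
```

View pics/s6.png

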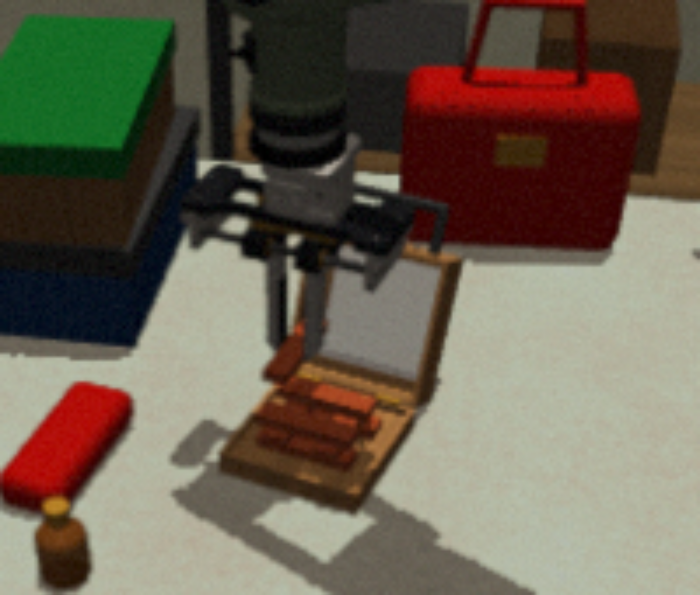

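Three layers stand, and the seventh slat is held above the +x side (crop 290,355).

```bash
python3 -m creep '[{"delta_pos":[0,-0.003,-0.08],"turn":[0,0,0],"grip":-1},{"delta_pos":[0,-0.003,-0.15],"turn":[0,0,0],"grip":-1},{"delta_pos":[0,-0.003,-0.188],"turn":[0,0,0],"grip":-1},{"delta_pos":[0,-0.003,-0.188],"turn":[0,0,0],"grip":-1},{"delta_pos":[0,-0.003,-0.188],"turn":[0,0,0],"grip":-1}]' && python3 -m creep '[{"delta_pos":[0,0,0],"turn":[0,0,0],"grip":-0.3},{"delta_pos":[0,0,0],"turn":[0,0,0],"grip":-0.3},{"delta_pos":[0,0,0.08],"turn":[0,0,0],"grip":-0.3},{"delta_pos":[0,0,0.24],"turn":[0,0,0],"grip":-0.3},{"delta_pos":[0,0,0.24],"turn":[0,0,0],"grip":-0.3},{"delta_pos":[0,0,0.24],"turn":[0,0,0],"grip":-0.3}]' | grep -E "eef|wrist"
python3 - <<'E'
from plan import *
for s in look("i"): print(*s)
p=np.array([.5885,-.2232,.117])
for S,a in(([.5552,.3818],75),):
    go("next",p,[*S,.1],74.9,a);go("place -24",S,w(-.024,0),a,74.9)
E
```

```text
time_s: 42.7
eef_pos: [0.5879, -0.2232, 0.0563]
tcp_rot: [[0.261, 0.965, -0.001], [0.965, -0.261, 0.0], [0.0, -0.001, -1.0]]
wrist_force: [-0.8, -0.0, -0.2]
opening: 0.0218
grasp_force: 30.0
eef_pos: [0.5882, -0.2233, 0.1176]
wrist_force: [0.7, -0.1, -0.9]
[0.55525 0.38175] 75.0 1 [21.0, 88.0] (252, 318)
[ 0.5513 -0.2872] 163.9 0 [25.0, 58.0] (298, 133)
next shift [-0.133, 2.42, -0.068] turn 0.001
place -24 shift [-0.051, -2.37] turn -0.001
```

```bash
python3 -m creep '[{"delta_pos":[-0.044,0.807,0],"turn":[0,0,0],"grip":0},{"delta_pos":[-0.044,0.807,0],"turn":[0,0,0],"grip":0},{"delta_pos":[-0.044,0.807,0],"turn":[0,0,0],"grip":0},{"delta_pos":[-0.044,0.807,0],"turn":[0,0,0],"grip":0}]' >/dev/null && python3 -m creep '[{"delta_pos":[-0.044,0.807,0],"turn":[0,0,0],"grip":0},{"delta_pos":[-0.044,0.807,0],"turn":[0,0,0],"grip":0},{"delta_pos":[-0.044,0.807,0],"turn":[0,0,0],"grip":0},{"delta_pos":[-0.044,0.807,0],"turn":[0,0,0],"grip":0}]' >/dev/null && python3 -m creep '[{"delta_pos":[-0.045,0.806,-0.068],"turn":[0,0,0.001],"grip":0},{"delta_pos":[-0.045,0.806,-0.068],"turn":[0,0,0.001],"grip":0},{"delta_pos":[-0.045,0.806,-0.068],"turn":[0,0,0.001],"grip":0},{"delta_pos":[-0.045,0.806,-0.068],"turn":[0,0,0.001],"grip":0},{"delta_pos":[-0.045,0.806,-0.068],"turn":[0,0,0.001],"grip":0},{"delta_pos":[-0.045,0.806,-0.068],"turn":[0,0,0.001],"grip":0}]' | grep -A1 eef && python3 -m creep '[{"delta_pos":[0,0,-0.2],"turn":[0,0,0],"grip":0},{"delta_pos":[0,0,-0.384],"turn":[0,0,0],"grip":0},{"delta_pos":[0,0,-0.384],"turn":[0,0,0],"grip":0},{"delta_pos":[0,0,-0.384],"turn":[0,0,0],"grip":-1},{"delta_pos":[0,0,-0.384],"turn":[0,0,0],"grip":-1},{"delta_pos":[0,0,-0.384],"turn":[0,0,0],"grip":-1}]' 30 | grep -E "eef|rot|open|grasp" && python3 -m creep '[{"delta_pos":[0,0,0.1],"turn":[0,0,0],"grip":-1},{"delta_pos":[0,0,0.4],"turn":[0,0,0],"grip":-1},{"delta_pos":[0,0,0.4],"turn":[0,0,0],"grip":-1},{"delta_pos":[0,0,0.4],"turn":[0,0,0],"grip":-1}]' && python3 -m creep '[{"delta_pos":[-0.017,-0.79,0],"turn":[0,0,0],"grip":-1},{"delta_pos":[-0.017,-0.79,0],"turn":[0,0,0],"grip":-1},{"delta_pos":[-0.017,-0.79,0],"turn":[0,0,0],"grip":-1},{"delta_pos":[-0.017,-0.79,0],"turn":[0,0,0],"grip":-1}]' | grep open && python3 -m creep '[{"delta_pos":[-0.017,-0.79,0],"turn":[0,0,0],"grip":-1},{"delta_pos":[-0.017,-0.79,0],"turn":[0,0,0],"grip":-1},{"delta_pos":[-0.017,-0.79,0],"turn":[0,0,0],"grip":-1},{"delta_pos":[-0.017,-0.79,0],"turn":[0,0,0],"grip":-1}]' | grep open && python3 -m creep '[{"delta_pos":[-0.017,-0.79,0],"turn":[0,0,0],"grip":-1},{"delta_pos":[-0.017,-0.79,0],"turn":[0,0,0],"grip":-1},{"delta_pos":[-0.017,-0.79,0],"turn":[0,0,0],"grip":-1},{"delta_pos":[-0.017,-0.79,0],"turn":[0,0,0],"grip":-1},{"delta_pos":[-0.017,-0.79,0],"turn":[0,0,0],"grip":-1},{"delta_pos":[-0.017,-0.79,0],"turn":[0,0,0],"grip":-1}]'
python3 - <<'E'
from plan import *
st=r.state();p=st["eef_pos"];print(p,psi(st))
go("corr",p,[*w(-.024,0),.057],psi(st),74.9)
im,_=r.get_image("side");cv2.imwrite("pics/s7.png",cv2.resize(im[20:190,200:400,::-1],None,fx=3.5,fy=3.5))
E
```

```text
eef_pos: [0.5556, 0.3795, 0.0996]
tcp_rot: [[0.26, 0.966, -0.0], [0.966, -0.26, -0.001], [-0.001, -0.0, -1.0]]
eef_pos: [0.5552, 0.3814, 0.0044]
tcp_rot: [[0.258, 0.966, 0.001], [0.966, -0.258, 0.0], [0.0, 0.0, -1.0]]
opening: 0.0218
grasp_force: 30.0
time_s: 46.55
eef_pos: [0.5557, 0.3823, 0.1055]
tcp_rot: [[0.257, 0.966, 0.003], [0.966, -0.257, 0.001], [0.002, 0.002, -1.0]]
wrist_force: [-0.8, -0.8, -0.1]
opening: 0.0217
grasp_force: 30.0
opening: 0.0216
opening: 0.0218
time_s: 48.3
eef_pos: [0.5421, -0.2081, 0.1032]
tcp_rot: [[0.255, 0.967, -0.001], [0.967, -0.255, 0.002], [0.001, -0.002, -1.0]]
wrist_force: [1.0, 0.8, 0.1]
opening: 0.0218
grasp_force: 30.0
[ 0.54207018 -0.2081164   0.10317431] 75.21833988731557
corr shift [0.001, -0.011, -0.185] turn -0.002
```

View pics/s7.png

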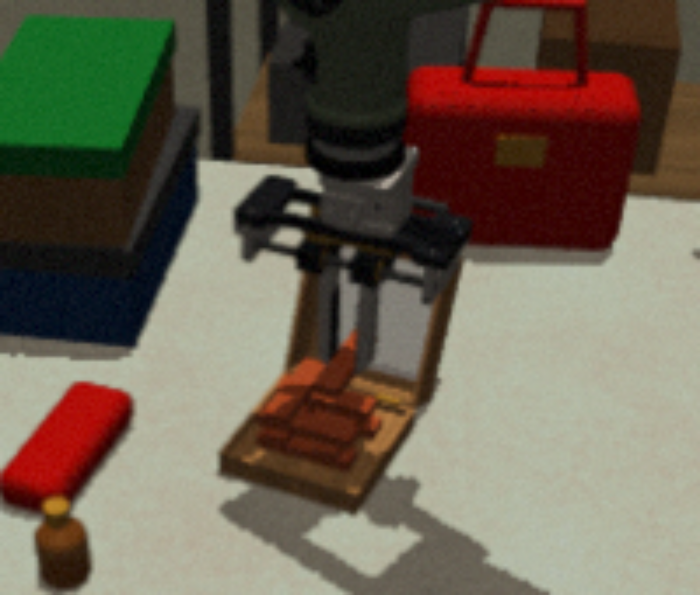

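The last slat is held level above the -x side (crop 330,365). Lowering it.

```bash
python3 -m creep '[{"delta_pos":[0.001,0,-0.08],"turn":[0,0,0],"grip":-1},{"delta_pos":[0.001,0,-0.15],"turn":[0,0,0],"grip":-1},{"delta_pos":[0.001,0,-0.188],"turn":[0,0,0],"grip":-1},{"delta_pos":[0.001,0,-0.188],"turn":[0,0,0],"grip":-1},{"delta_pos":[0.001,0,-0.188],"turn":[0,0,0],"grip":-1}]' && python3 -m creep '[{"delta_pos":[0,0,0],"turn":[0,0,0],"grip":-0.3},{"delta_pos":[0,0,0],"turn":[0,0,0],"grip":-0.3},{"delta_pos":[0,0,0.08],"turn":[0,0,0],"grip":-0.3},{"delta_pos":[0,0,0.3],"turn":[0,0,0],"grip":-0.3},{"delta_pos":[0,0,0.8],"turn":[0,0,0],"grip":-0.3},{"delta_pos":[0,0,0.9],"turn":[0,0,0],"grip":-0.3},{"delta_pos":[0,0,0.9],"turn":[0,0,0],"grip":-0.3},{"delta_pos":[0,0,0.9],"turn":[0,0,0],"grip":-0.3}]' | grep -E "eef|wrist" && python3 -m creep '[{"delta_pos":[0,0.5,0],"turn":[0,0,-0.25],"grip":-0.6},{"delta_pos":[0,0.5,0],"turn":[0,0,-0.25],"grip":-0.6},{"delta_pos":[0,0.5,0],"turn":[0,0,-0.25],"grip":-0.6},{"delta_pos":[0,0.5,0],"turn":[0,0,-0.25],"grip":-0.6},{"delta_pos":[0,0.5,0],"turn":[0,0,-0.25],"grip":-0.6},{"delta_pos":[0,0.5,0],"turn":[0,0,-0.25],"grip":-0.6}]'
python3 - <<'E'
from plan import *
look("j")
T=cv2.imread("pics/top_j.png")[150:260,360:500];S=cv2.imread("pics/side_j.png")[50:180,230:370]
cv2.imwrite("pics/j.png",np.hstack([cv2.resize(T,(430,400)),cv2.resize(S,(370,400))]))
P=cloud("top",np.load("pics/top_j.npy"))
im=cv2.imread("pics/top_j.png")[:,:,::-1].copy()
m=red(im)
for c in cv2.findContours(m,cv2.RETR_EXTERNAL,cv2.CHAIN_APPROX_NONE)[0]:
    if cv2.contourArea(c)>80: print(c[:,0].mean(0),cv2.contourArea(c))
for px in((482,215),(485,225),(489,205)):
    for u in range(px[0]-4,px[0]+6,2):
        p=P[px[1],u]
        if p[2]>.15: q=p[:2]-C;print((u,px[1]),p.round(4),(q@ex).round(4),(q@ey).round(4))
E
```

```text
time_s: 48.98
eef_pos: [0.5425, -0.2105, 0.0569]
tcp_rot: [[0.257, 0.966, 0.0], [0.966, -0.257, -0.0], [-0.0, 0.0, -1.0]]
wrist_force: [0.2, 0.5, -0.2]
opening: 0.0217
grasp_force: 30.0
eef_pos: [0.5438, -0.2116, 0.2852]
wrist_force: [0.8, -0.3, -0.7]
time_s: 50.72
eef_pos: [0.5412, -0.0853, 0.2793]
tcp_rot: [[0.865, 0.502, -0.004], [0.502, -0.865, 0.001], [-0.003, -0.003, -1.0]]
wrist_force: [0.0, 0.8, 0.7]
opening: 0.0189
grasp_force: 0.0
[413.18085106 215.55319149] 208.0
```

View pics/j.png

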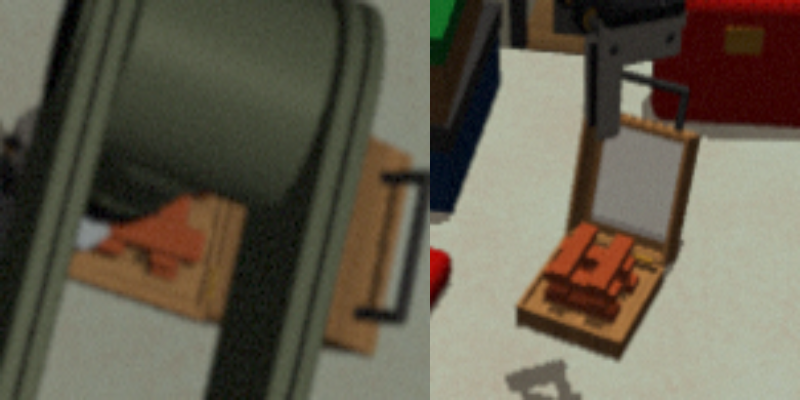

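The side view (crop 590,275) shows all four layers complete inside the tray. Now over the handle bar, at case y≈-163 mm and z≈0.170.

```bash
python3 -m creep '[{"delta_pos":[-0.038,-0.577,0],"turn":[0,0,-0.125],"grip":-0.36},{"delta_pos":[-0.038,-0.577,0],"turn":[0,0,-0.125],"grip":-0.36},{"delta_pos":[-0.038,-0.577,0],"turn":[0,0,-0.125],"grip":-0.36},{"delta_pos":[-0.038,-0.577,0],"turn":[0,0,-0.125],"grip":-0.36}]' >/dev/null && python3 -m creep '[{"delta_pos":[-0.039,-0.578,-0.168],"turn":[0,0,-0.126],"grip":-0.36},{"delta_pos":[-0.039,-0.578,-0.168],"turn":[0,0,-0.126],"grip":-0.36},{"delta_pos":[-0.039,-0.578,-0.168],"turn":[0,0,-0.126],"grip":-0.36},{"delta_pos":[-0.039,-0.578,-0.168],"turn":[0,0,-0.126],"grip":-0.36},{"delta_pos":[-0.039,-0.578,-0.168],"turn":[0,0,-0.126],"grip":-0.36},{"delta_pos":[-0.039,-0.578,-0.168],"turn":[0,0,-0.126],"grip":-0.36}]'
python3 - <<'E'
from plan import *
st=r.state();p=st["eef_pos"];print(p,psi(st))
go("corr",p,[*w(0,-.163),.153],psi(st),-15.1)
bar=lambda t:np.array([*w(0,-.067+.174*np.cos(t)-.026*np.sin(t)),.023+.174*np.sin(t)+.026*np.cos(t)])
ths=[np.linspace(2.0,1.5,9),np.linspace(1.5,1.0,9),np.linspace(1,.5,9),np.linspace(.5,.1,9),np.linspace(.1,0,5)]
for T in ths: print([unit(bar(t)-bar(T[0])) for t in T[1:]])
im,d=r.get_image("side");cv2.imwrite("pics/s8.png",cv2.resize(im[20:160,230:400,::-1],None,fx=4.2,fy=4.2))
E
```

```text
time_s: 52.08
eef_pos: [0.5242, -0.3727, 0.2412]
tcp_rot: [[0.966, -0.257, 0.001], [-0.257, -0.966, -0.001], [0.002, 0.0, -1.0]]
wrist_force: [0.2, -0.6, -0.1]
opening: 0.0302
grasp_force: 0.0
[ 0.52415995 -0.37269134  0.24115493] -14.918774910238543
corr shift [-0.004, -0.007, -0.353] turn -0.001
[[0.01, 0.036, 0.023], [0.02, 0.074, 0.043], [0.03, 0.113, 0.061], [0.041, 0.152, 0.077], [0.052, 0.193, 0.09], [0.063, 0.234, 0.1], [0.074, 0.276, 0.107], [0.086, 0.318, 0.112]]
[[0.011, 0.042, 0.002], [0.023, 0.085, 0.001], [0.034, 0.127, -0.002], [0.046, 0.169, -0.008], [0.057, 0.211, -0.017], [0.068, 0.252, -0.029], [0.079, 0.292, -0.043], [0.089, 0.331, -0.06]]
[[0.01, 0.038, -0.019], [0.02, 0.075, -0.041], [0.03, 0.111, -0.065], [0.039, 0.145, -0.091], [0.048, 0.177, -0.12], [0.056, 0.208, -0.15], [0.064, 0.236, -0.183], [0.071, 0.263, -0.217]]
[[0.005, 0.02, -0.029], [0.01, 0.038, -0.058], [0.015, 0.055, -0.089], [0.019, 0.071, -0.12], [0.023, 0.085, -0.152], [0.026, 0.097, -0.185], [0.029, 0.108, -0.218], [0.032, 0.117, -0.252]]
[[0.001, 0.004, -0.017], [0.002, 0.008, -0.034], [0.003, 0.011, -0.052], [0.004, 0.013, -0.069]]
```

View pics/s8.png

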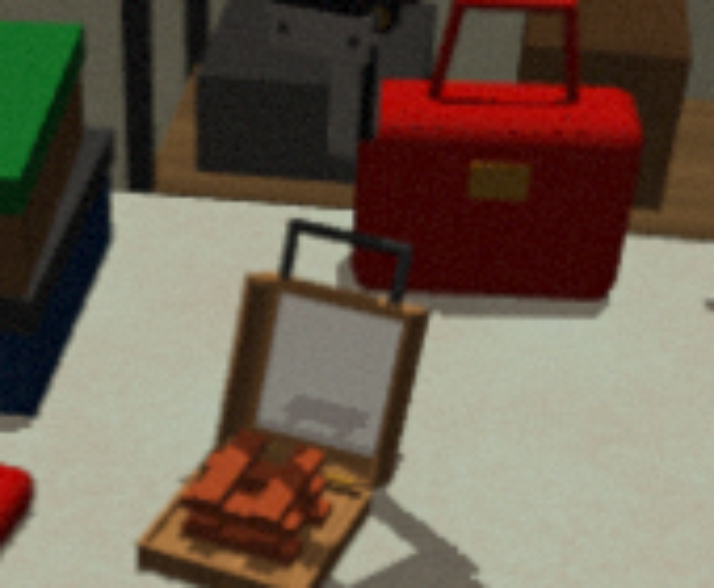

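The fingers (crop 350,130) are above the middle of the bar (350,235), and the tower is complete. Now down, and grip lightly.

```bash
python3 -m creep '[{"delta_pos":[-0.001,-0.002,-0.15],"turn":[0,0,0],"grip":-0.36},{"delta_pos":[-0.001,-0.002,-0.28],"turn":[0,0,0],"grip":-0.36},{"delta_pos":[-0.001,-0.002,-0.352],"turn":[0,0,0],"grip":-0.36},{"delta_pos":[-0.001,-0.002,-0.352],"turn":[0,0,0],"grip":-0.36}]' && python3 -m creep '[{"delta_pos":[0,0,0],"turn":[0,0,0],"grip":-1},{"delta_pos":[0,0,0],"turn":[0,0,0],"grip":-1},{"delta_pos":[0,0,0],"turn":[0,0,0],"grip":-1}]' 10 && python3 -m creep '[{"delta_pos":[0.01,0.036,0.023],"turn":[0,0,0],"grip":-1},{"delta_pos":[0.02,0.074,0.043],"turn":[0,0,0],"grip":-1},{"delta_pos":[0.03,0.113,0.061],"turn":[0,0,0],"grip":-1}]'
```

```text
time_s: 52.62
eef_pos: [0.5224, -0.3738, 0.1507]
tcp_rot: [[0.966, -0.26, -0.002], [-0.26, -0.966, 0.002], [-0.003, -0.001, -1.0]]
wrist_force: [-0.3, -0.4, 0.4]
opening: 0.0301
grasp_force: 0.0
time_s: 53.0
eef_pos: [0.5237, -0.3758, 0.1536]
tcp_rot: [[0.965, -0.261, 0.002], [-0.261, -0.965, -0.002], [0.003, 0.001, -1.0]]
wrist_force: [-0.3, -0.7, 2.9]
opening: 0.0098
grasp_force: 10.0
time_s: 53.38
eef_pos: [0.5315, -0.3475, 0.1693]
tcp_rot: [[0.965, -0.261, 0.003], [-0.261, -0.965, -0.003], [0.004, 0.003, -1.0]]
wrist_force: [2.1, -4.5, 4.0]
opening: 0.0096
grasp_force: 10.0
```

```bash
python3 -m creep '[{"delta_pos":[0.011,0.039,0.016],"turn":[0,0,0],"grip":-1},{"delta_pos":[0.022,0.08,0.029],"turn":[0,0,0],"grip":-1},{"delta_pos":[0.033,0.121,0.039],"turn":[0,0,0],"grip":-1},{"delta_pos":[0.044,0.163,0.046],"turn":[0,0,0],"grip":-1},{"delta_pos":[0.056,0.205,0.051],"turn":[0,0,0],"grip":-1}]' && python3 -m creep '[{"delta_pos":[0.011,0.042,0.002],"turn":[0,0,0],"grip":-1},{"delta_pos":[0.023,0.085,0.001],"turn":[0,0,0],"grip":-1},{"delta_pos":[0.034,0.127,-0.002],"turn":[0,0,0],"grip":-1},{"delta_pos":[0.046,0.169,-0.008],"turn":[0,0,0],"grip":-1},{"delta_pos":[0.057,0.211,-0.017],"turn":[0,0,0],"grip":-1},{"delta_pos":[0.068,0.252,-0.029],"turn":[0,0,0],"grip":-1},{"delta_pos":[0.079,0.292,-0.043],"turn":[0,0,0],"grip":-1},{"delta_pos":[0.089,0.331,-0.06],"turn":[0,0,0],"grip":-1}]'
```

```text
time_s: 54.0
eef_pos: [0.5456, -0.2944, 0.1806]
tcp_rot: [[0.966, -0.26, 0.002], [-0.26, -0.966, -0.0], [0.002, -0.0, -1.0]]
wrist_force: [4.3, -3.7, 3.0]
opening: 0.0095
grasp_force: 10.0
time_s: 55.0
eef_pos: [0.5665, -0.2119, 0.1644]
tcp_rot: [[0.965, -0.26, -0.001], [-0.26, -0.965, 0.0], [-0.001, -0.0, -1.0]]
wrist_force: [2.7, -2.7, 1.2]
opening: 0.0095
grasp_force: 10.0
```

```bash
python3 -m creep '[{"delta_pos":[0.01,0.038,-0.019],"turn":[0,0,0],"grip":-1},{"delta_pos":[0.02,0.075,-0.041],"turn":[0,0,0],"grip":-1},{"delta_pos":[0.03,0.111,-0.065],"turn":[0,0,0],"grip":-1},{"delta_pos":[0.039,0.145,-0.091],"turn":[0,0,0],"grip":-1},{"delta_pos":[0.048,0.177,-0.12],"turn":[0,0,0],"grip":-1},{"delta_pos":[0.056,0.208,-0.15],"turn":[0,0,0],"grip":-1},{"delta_pos":[0.064,0.236,-0.183],"turn":[0,0,0],"grip":-1},{"delta_pos":[0.071,0.263,-0.217],"turn":[0,0,0],"grip":-1}]' 15
python3 - <<'E'
from plan import *
T=r.get_image("top")[0][130:270,330:510,::-1];S=r.get_image("side")[0][20:180,230:390,::-1]
cv2.imwrite("pics/k.png",np.hstack([cv2.resize(T,(400,400)),cv2.resize(S,(400,400))]))
E
```

```text
time_s: 56.0
eef_pos: [0.5845, -0.1466, 0.1101]
tcp_rot: [[0.965, -0.26, -0.0], [-0.26, -0.965, -0.0], [-0.0, 0.0, -1.0]]
wrist_force: [2.0, -3.0, -0.2]
opening: 0.0094
grasp_force: 15.0
```

View pics/k.png

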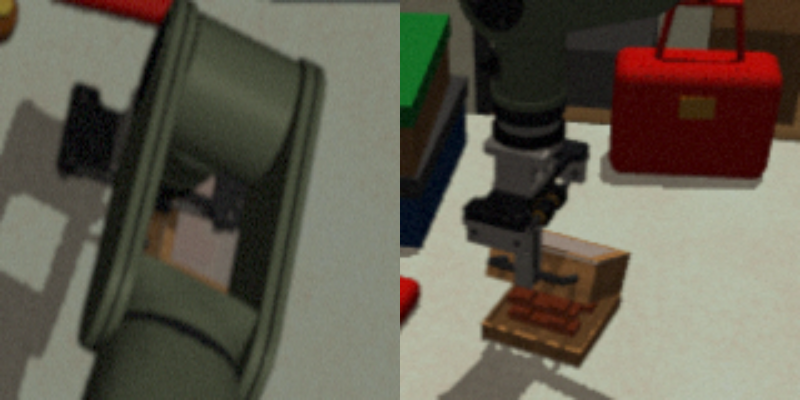

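The cover is half down with the bar in the fingers at crop (530,275), and the tower below is intact. Closing on.

```bash
python3 -m creep '[{"delta_pos":[0.005,0.02,-0.029],"turn":[0,0,0],"grip":-1},{"delta_pos":[0.01,0.038,-0.058],"turn":[0,0,0],"grip":-1},{"delta_pos":[0.015,0.055,-0.089],"turn":[0,0,0],"grip":-1},{"delta_pos":[0.019,0.071,-0.12],"turn":[0,0,0],"grip":-1},{"delta_pos":[0.023,0.085,-0.152],"turn":[0,0,0],"grip":-1},{"delta_pos":[0.026,0.097,-0.185],"turn":[0,0,0],"grip":-1},{"delta_pos":[0.029,0.108,-0.218],"turn":[0,0,0],"grip":-1},{"delta_pos":[0.032,0.117,-0.252],"turn":[0,0,0],"grip":-1}]' && python3 -m creep '[{"delta_pos":[0.001,0.003,-0.01],"turn":[0,0,0],"grip":-1},{"delta_pos":[0.001,0.004,-0.02],"turn":[0,0,0],"grip":-1},{"delta_pos":[0.002,0.007,-0.03],"turn":[0,0,0],"grip":-1},{"delta_pos":[0.002,0.009,-0.042],"turn":[0,0,0],"grip":-1},{"delta_pos":[0.003,0.011,-0.054],"turn":[0,0,0],"grip":-1},{"delta_pos":[0.004,0.013,-0.069],"turn":[0,0,0],"grip":-1},{"delta_pos":[0.004,0.013,-0.075],"turn":[0,0,0],"grip":-1},{"delta_pos":[0.004,0.013,-0.075],"turn":[0,0,0],"grip":-1}]'
```

```text
time_s: 57.1
eef_pos: [0.5924, -0.1178, 0.0472]
tcp_rot: [[0.965, -0.26, -0.0], [-0.26, -0.965, -0.0], [0.0, 0.0, -1.0]]
wrist_force: [0.5, -4.0, 0.5]
opening: 0.0092
grasp_force: 15.0
time_s: 58.1
eef_pos: [0.5937, -0.1153, 0.0325]
tcp_rot: [[0.966, -0.26, -0.0], [-0.26, -0.966, -0.001], [0.0, 0.001, -1.0]]
wrist_force: [-5.7, -4.2, 17.8]
opening: 0.0096
grasp_force: 15.0
```

```bash
python3 -m creep '[{"delta_pos":[0,0,0],"turn":[0,0,0],"grip":-0.36},{"delta_pos":[0,0,0],"turn":[0,0,0],"grip":-0.36},{"delta_pos":[0,0,0.12],"turn":[0,0,0],"grip":-0.36},{"delta_pos":[0,0,0.2],"turn":[0,0,0],"grip":-1},{"delta_pos":[0,0,0.2],"turn":[0,0,0],"grip":-1},{"delta_pos":[0,0,0.2],"turn":[0,0,0],"grip":-1}]' | grep eef && python3 -m creep '[{"delta_pos":[0,0,-0.05],"turn":[0,0,0],"grip":-1},{"delta_pos":[0,0,-0.1],"turn":[0,0,0],"grip":-1},{"delta_pos":[0,0,-0.11],"turn":[0,0,0],"grip":-1},{"delta_pos":[0,0,-0.118],"turn":[0,0,0],"grip":-1},{"delta_pos":[0,0,-0.118],"turn":[0,0,0],"grip":-1}]'
```

```text
eef_pos: [0.5927, -0.114, 0.0781]
time_s: 59.48
eef_pos: [0.5929, -0.1142, 0.0536]
tcp_rot: [[0.966, -0.26, -0.002], [-0.26, -0.966, 0.0], [-0.002, 0.0, -1.0]]
wrist_force: [-11.2, 4.1, 29.3]
opening: 0.0006
grasp_force: 14.1
```

The bar top is at 0.0536 under a firm press and 0.054 was expected, so the cover is closed. Clearing the arm to check.

```bash
python3 -m creep '[{"delta_pos":[0,0,0.1],"turn":[0,0,0],"grip":-1},{"delta_pos":[0,0,0.4],"turn":[0,0,0],"grip":-1},{"delta_pos":[0,0,0.7],"turn":[0,0,0],"grip":-1},{"delta_pos":[-0.2,0.3,0.8],"turn":[0,0,0],"grip":-1},{"delta_pos":[-0.5,0.8,0.8],"turn":[0,0,0],"grip":-1},{"delta_pos":[-0.5,0.9,0.8],"turn":[0,0,0],"grip":-1},{"delta_pos":[-0.5,1,0.8],"turn":[0,0,0],"grip":-1},{"delta_pos":[-0.5,1,0.8],"turn":[0,0,0],"grip":-1}]' | grep -E "time|eef|wrist"
python3 - <<'E'
from plan import *
look("z")
S=cv2.imread("pics/side_z.png");T=cv2.imread("pics/top_z.png")
cv2.imwrite("pics/z.png",np.hstack([cv2.resize(T[140:260,340:460],(400,400),interpolation=2),cv2.resize(S[80:180,250:350],(400,400),interpolation=2)]))
P=cloud("top",np.load("pics/top_z.npy"))
def at(x,y,z):
    K,D,R,t=pose("top");q=cv2.projectPoints(np.array([[*w(x,y),z]]),R,t,K,D)[0][0,0];u,v=q.round().astype(int);return P[v-1:v+2,u-1:u+2,2]
for x,y in((-.055,-.055),(.055,-.055),(-.055,.055),(.055,.055),(0,.061),(0,-.061),(0,.107)): print(x,y,np.median(at(x,y,.074 if y<.1 else .054)).round(4))
E
```

```text
time_s: 60.48
eef_pos: [0.4667, 0.1377, 0.2482]
wrist_force: [-0.1, -0.7, 0.5]
-0.055 -0.055 0.0731
0.055 -0.055 0.0736
-0.055 0.055 0.0744
0.055 0.055 0.0734
0 0.061 0.0731
0 -0.061 0.0751
0 0.107 0.0536
```

View pics/z.png

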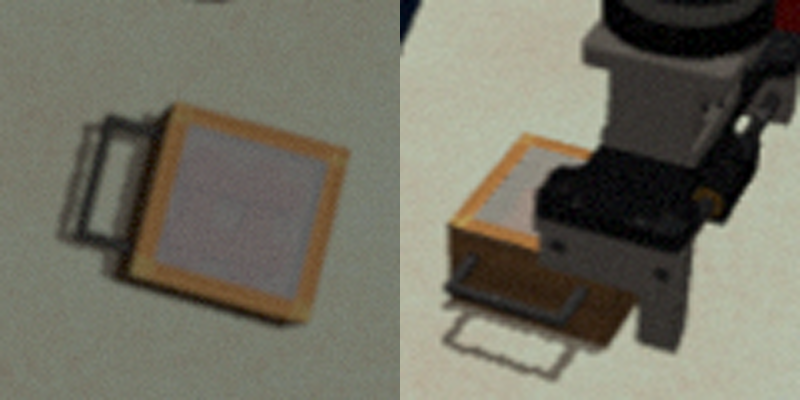

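The cover lies level at 73–75 mm at all the points I checked, with the handle top at 53.6 mm, so it is closed flush. The tower shows faintly through the window (crop 240,215). Handing in.

```bash
python3 -c "
from plant import r
print(r.sign_off())"
```

```text
the job is handed in; nothing more can be done
None
```

I stacked all eight cedar slats crosswise in the tray (four layers of two), closed the cover flush, and handed the job in after about 61 s. The arm's path kept clear of the other things on the dresser, though I didn't check their positions at the end.

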